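# Move the supply row to the new rack in reverse order

### The arm

A 6-joint arm with a two-finger parallel gripper is mounted at the origin on a cart in front of the work surface, level with it; the furniture and walls round the work are solid. World frame = base frame: x ahead of the robot, y to its left, z up, the work surface at z = 0. Lengths are in mm, angles in rad, forces in N, time in s.
With the tool pointing down it reaches from about 275 to 1000 mm from the base axis. Payload 8.4 kg.
Tool frame: the origin (TCP) lies midway between the tips of the shut fingers; the grasp point (between the pads) lies 19 mm behind it; z points along the fingers, y is the line along which they close (so a half turn about z gives the same grasp; the last joint's range is limited). The gripper opens to 85 mm and grips with 20 to 120 N. Pads are 22 mm wide; open, the fingers measure 114 mm over their backs; the gripper's body (76 mm by 85 mm) begins 54 mm behind the grasp point. The pads swing forward as they close: fully open they stand 13 mm farther back than shut.
Start: joints at [1.229, 0.353, 1.633, -0, 1.155, -0.002], TCP at [208.31, 589.266, 200.781] pointing down, gripper open.
Joint ranges: [-2.63, 2.63], [-0.92, 2.1], [0.06, 2.66], [-1.3, 4.44], [0, 2.69], [-3.02, 3.02]. Speed limits (rad/s): [2.22, 2.22, 2.79, 3.14, 3.14, 3.14].

### API

Orientations are given as [roll, pitch, yaw] about the fixed x, y, z axes, in that order (R = Rz(yaw) Ry(pitch) Rx(roll)).
In Python, from rig import telemetry, optics, r gives the robot as it stands.
- The arm moves only by the tool play_rows, never from a script. Its arguments are lists of equal length, an entry for each row: "dp": the shift along the tool's x, y, z in units of 40 mm (1.0 is 40 mm), a list of three; "rot": the turn, a rotation vector about the tool's x, y, z in units of 6 degrees (1.0 is 6 degrees), a list of three. In form: {"dp": [[tx, ty, tz], ...], "rot": [[ax, ay, az], ...]}. A call has 1 to 5 rows; each row is the pose to reach, as a shift and turn from the pose commanded when the call began, along the tool's axes at that moment; what a row does not reach only later rows make up. A row lasts 1/12 s, in which the tool goes at most 41.7 mm and 7.16 degrees, less where a joint would pass 70% of its speed; a pose out of reach is approached as far as the arm can. A call with a gripper value outside its range is refused whole. "fingers" is the opening, from 0 (shut) to 1 (fully open), set as the call begins (left out, the last holds). The fingers move at their own pace and stop on an object; "grip_force" is the grip in N (left out, the last holds). Time passes only in rows, so rows that repeat a pose let the fingers close. It gives the time, the measured TCP pose, the force, the opening and the grip force at its end, in the units of the state.
- telemetry.sense(): the state, without advancing time (a new reading comes with each control period).
- optics.grab_frame(name): name is "side" or "top" or "wrist"; returns a dict with "color" (420x560x3 uint8, red, green, blue), "mtx" (3x3 intrinsics, pixels), "D" ([k1, k2, p1, p2, k3] as OpenCV has them; the pictures are not rectified), "R" (3x3) and "t" (3): a world point X has camera coordinates R X + t; the wrist camera has in their place "mount" (4x4, takes a point from camera to tool coordinates, whose origin is the TCP and whose axes are the flange's). Camera axes: x right, y down, z forward; pixel columns grow to the right and rows downward; lengths in mm; the calibration is good to about 2 mm. A picture is of the moment at which its call begins: read the wrist's pose just before it. There is no depth.
- r.sign_off(): hands the job in; it is judged then, once.
The state is a dict: "clock": time; "qpos": joint angles; "qvel": joint speeds; "joint_efforts": joint torques, N m; "eef_pos": TCP position; "tcp_rot": TCP orientation; "contact_force": force on the tool from outside, world axes, zero at the start; "wrist_torque": the same for the moment, N m; "opening": opening from 0.0 (shut) to 1.0 (fully open); "grasp_force": force on a finger pad.
Only numpy, scipy, OpenCV 4.12 (cv2) and the standard library are available. Lean on these libraries where they do the work, as an engineer would, in place of code of your own. Each camera call takes 0.05 s, during which the arm holds its last target. There are 200 camera calls.

### The job

Move the four supplies from the old plywood rack to the empty metal rack, one to a bay, in reverse order: the one standing farthest to the left in the old rack, seen from the robot, goes into the right-hand end bay of the metal rack, the next one beside it, and so on, until the one farthest to the right stands in the left-hand end bay. Keep them upright all the way and leave each standing in the middle of its bay.

Things in the scene. Friction and masses are not known exactly. Their poses are not given: they have to be found in the camera images.
- old_rack: Old plywood rack fixed on the bench, 84 mm deep (its x, away from robot) by 368 long (its y, to the robot's left), yaw within 0.15 rad, open at front and back. Origin: centre of underside; floor 8 mm above it. Fins 4 mm thick across it, 14 mm high (ends 24), form four bays centred at y = -135, -45, 45, 135 mm, x = 0. Holds the four things at the start, in any order; left or right of the new rack.
- new_rack: New bare metal (aluminium) rack fixed on the bench, 84 mm deep (its x, away from robot) by 368 long (its y, to the robot's left), yaw within 0.15 rad, open at front and back. Origin: centre of underside; floor 8 mm above it. Fins 4 mm thick across it, 14 mm high (ends 24), form four bays centred at y = -135, -45, 45, 135 mm, x = 0. Empty at the start.
- jar: round jar with clear wall and black lid, 60 mm across, 69 mm high, closed, upright, about 0.12 kg; origin at the centre of its underside, z up
- spool: thread spool standing on end, 58 mm across its flanges, 60 mm high, about 0.07 kg; to the fingers it is a plain 58 mm cylinder, as its waist is solid; origin at the centre of its underside, z up
- cup: small cup without lid, 64 mm across at the rim, 48 mm at the foot, 42 mm high, about 0.06 kg; origin at the centre of its underside, z up
- block: wooden drilling block with three holes in its top, 50 mm (its x) by 70 mm (its y) by 45 mm high, about 0.11 kg; it stands with its long side along the rack (within 0.1 rad); origin at the centre of its underside, z up
- pad_jar: thin round black rubber pad, 78 mm across, 3 mm thick, fixed in the bay of the old rack where the jar stands at the start (they stay there and only mark where each thing came from); origin at the centre of its underside, 8 mm above the rack's origin
- pad_spool: thin round black rubber pad, 78 mm across, 3 mm thick, fixed in the bay of the old rack where the thread spool stands at the start (they stay there and only mark where each thing came from); origin at the centre of its underside, 8 mm above the rack's origin
- pad_cup: thin round black rubber pad, 78 mm across, 3 mm thick, fixed in the bay of the old rack where the cup stands at the start (they stay there and only mark where each thing came from); origin at the centre of its underside, 8 mm above the rack's origin
- pad_block: thin round black rubber pad, 78 mm across, 3 mm thick, fixed in the bay of the old rack where the wooden block stands at the start (they stay there and only mark where each thing came from); origin at the centre of its underside, 8 mm above the rack's origin
Not all that is in view belongs to the job. What is shaped like the jar but blue is not meant. What is shaped like the spool but turquoise is not meant.

How it is judged:
By the outcome, as a careful person would: the job done as asked, in the order asked, and still so for the second after the job is handed in, with the robot touching nothing.
It also fails if it takes over 99 s, if anything falls off the work surface, if the arm or the gripper's body presses on something with over 40 N, if the wrist force passes 120 N, or if a joint passes its speed limit or range.

## Working session

There is one attempt and no reset: what is moved stays moved. The work goes in short steps, Python scripts to look and compute and a tool call to move; the robot and the scene stay as the last step left them, time stands still between calls to the robot, and variables do not carry over. Pictures are saved under pics/ and viewed, at most 14 in all, crops included, and the job is handed in when it is done.

Besides the shell and the picture viewer there is one more tool, called after "Emit:" by a JSON object that holds its "op" and its "data", one argument or row to a line. play_rows: Moves the arm, as the interface text tells. Its arguments: {"type":"object","properties":{"dp":{"type":"array"},"rot":{"type":"array"},"fingers":{"type":"number"},"grip_force":{"type":"number"}},"required":["dp","rot"]}

```bash
ls; mkdir -p pics; python3 - <<'E'
from rig import telemetry, optics, r
import cv2, pickle
print(telemetry.sense())
for n in ["top","side"]:
    f=optics.grab_frame(n); pickle.dump(f,open(n+".pkl","wb"))
    cv2.imwrite(f"pics/{n}0.png",f["color"][:,:,::-1])
    print(n,f["mtx"],f["D"],f["R"],f["t"])
f=optics.grab_frame("wrist");print(f["mount"],f["mtx"],f["D"])
E
```

```text
pics
{'clock': 0.0, 'qpos': array([ 1.22860186e+00,  3.53603615e-01,  1.63415500e+00, -2.76746401e-05,
        1.15517299e+00, -2.39502534e-03]), 'qvel': array([-0.00190413, -0.00039594,  0.00043884, -0.00046962, -0.00046596,
       -0.00136298]), 'joint_efforts': array([-2.51067331e-04, -6.05260634e+01, -3.42059112e+01, -9.42732356e-06,
        9.46858112e-03, -1.60190189e-05]), 'eef_pos': array([208.14361134, 588.77393412, 200.08058404]), 'tcp_rot': array([-3.14025365e+00,  2.20966999e-05,  2.80180442e+00]), 'contact_force': array([ 0.67740061, -0.33831597,  0.5595468 ]), 'wrist_torque': array([0.01105217, 0.00291631, 0.02090884]), 'grasp_force': 0.0, 'opening': 1.0012992766152642}
top [[540.31687525   0.         286.74895447]
 [  0.         540.31687525 211.49117459]
 [  0.           0.           1.        ]] [-0.17240046  0.          0.          0.          0.        ] [[ 0.01368165 -0.9997265   0.0189666 ]
 [-0.99611425 -0.01527774 -0.08673524]
 [ 0.08700128 -0.01770622 -0.99605084]] [ -64.45716419  504.41784455 1456.97573736]
side [[539.99470115   0.         281.05701071]
 [  0.         539.99470115 215.53587273]
 [  0.           0.           1.        ]] [-0.04237494  0.          0.          0.          0.        ] [[ 0.84100207  0.54102468 -0.00279553]
 [ 0.47601217 -0.74237877 -0.47147236]
 [-0.25715352  0.39517852 -0.88187641]] [-398.01162338 -258.08201654 1704.68266676]
[[-4.31560674e-04 -9.49875580e-01 -3.12627888e-01  8.05920724e+01]
 [ 9.99999880e-01 -4.82388433e-04  8.52399020e-05  3.90721763e-01]
 [-2.31775378e-04 -3.12627814e-01  9.49875674e-01 -1.73141979e+02]
 [ 0.00000000e+00  0.00000000e+00  0.00000000e+00  1.00000000e+00]] [[311.42080572   0.         274.34834911]
 [  0.         311.42080572 214.05906339]
 [  0.           0.           1.        ]] [0.0071768 0.        0.        0.        0.       ]
```

View pics/top0.png

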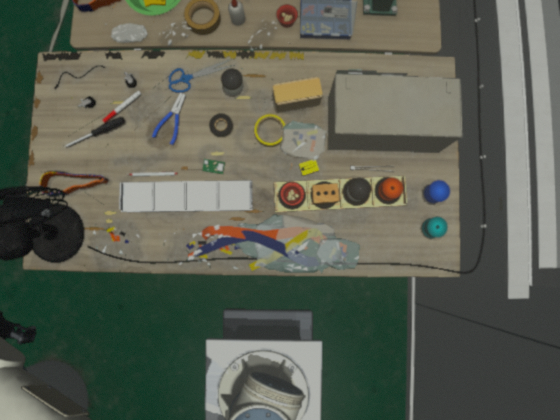

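View pics/side0.png

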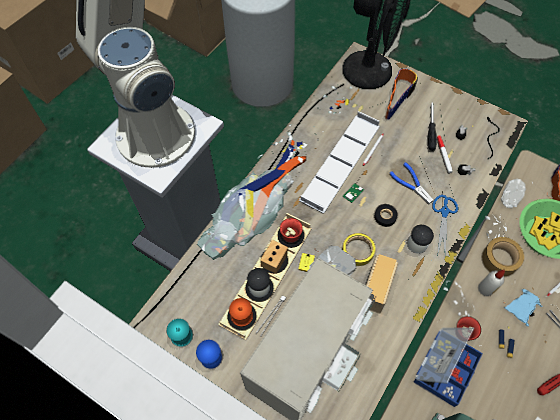

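The top view shows the white metal rack at (186,196). The plywood rack is at (340,193) and holds, left to right, the red cup (292,194), block (326,194), black-lid jar (357,191) and orange spool (392,188). These could be mistaken for them: blue jar (437,191), turquoise spool (437,227), dark-lid container (232,80), and red things at the back (287,15). The four in the rack match the description.

```bash
cat > h.py <<'E'
import numpy as np, cv2, pickle
from scipy.spatial.transform import Rotation as Ro
def pose(f,s=None):
    """camera->world R, centre"""
    if "mount" in f:
        T=np.eye(4);T[:3,:3]=Ro.from_euler("xyz",s["tcp_rot"]).as_matrix();T[:3,3]=s["eef_pos"]
        M=T@np.array(f["mount"]);return M[:3,:3],M[:3,3]
    R=np.array(f["R"]);return R.T,-R.T@np.array(f["t"])
def cast(f,uv,z,s=None):
    R,c=pose(f,s)
    p=cv2.undistortPoints(np.float64(uv).reshape(-1,1,2),f["mtx"],f["D"])[:,0]
    d=np.c_[p,np.ones(len(p))]@R.T
    return c+d*((z-c[2])/d[:,2])[:,None]
def proj(f,X,s=None):
    R,c=pose(f,s);Xc=(np.float64(X).reshape(-1,3)-c)@R
    return cv2.projectPoints(Xc,np.zeros(3),np.zeros(3),f["mtx"],f["D"])[0][:,0]
def tri(fa,ua,fb,ub):
    A=[];b=[]
    for f,u in((fa,ua),(fb,ub)):
        R,c=pose(f);p=cv2.undistortPoints(np.float64(u).reshape(1,1,2),f["mtx"],f["D"])[0,0]
        d=R@np.r_[p,1];d/=np.linalg.norm(d);P=np.eye(3)-np.outer(d,d);A.append(P);b.append(P@c)
    return np.linalg.solve(A[0]+A[1],b[0]+b[1])
E
python3 - <<'E'
from h import *
f=pickle.load(open("top.pkl","rb"));g=pickle.load(open("side.pkl","rb"))
im=f["color"];hsv=cv2.cvtColor(im,cv2.COLOR_RGB2HSV)
def blobs(m,name,z,x0,x1,y0=165,y1=220):
    M=np.zeros_like(m);M[y0:y1,x0:x1]=m[y0:y1,x0:x1]
    n,l,st,c=cv2.connectedComponentsWithStats(M)
    for i in range(1,n):
        if st[i,4]>60:
            cs=cv2.findContours((l==i).astype(np.uint8),0,2)[0][0]
            r=cv2.minAreaRect(cs);print(name,st[i],c[i].round(1),cast(f,[c[i]],z).round(0));
            if st[i,4]>500: print(cast(f,cv2.boxPoints(r),z).round(0).tolist())
blobs(cv2.inRange(hsv,(0,0,150),(180,40,255)),"metal",14,100,265)
blobs(cv2.inRange(hsv,(18,40,150),(35,160,255)),"ply",14,265,420)
blobs(cv2.inRange(hsv,(0,130,80),(16,255,255)),"red",50,265,420)
for n,a,b in[("cup",(292,194),(291,230)),("jar",(357,191),(260,280)),("spool",(392,188),(241,311)),("box near-left top",(335,138),(304,262)),("box near-right top",(460,135),(250,350)),("bagR",(355,262),(205,248)),("bag orange",(215,231),(303,160))]:
    print(n,tri(f,a,g,b).round(0))
# tcp
print(proj(f,[[208,589,200]]),proj(g,[[208,589,200]]))
big=cv2.resize(im[120:280,100:480],None,fx=2.1,fy=2.1,interpolation=cv2.INTER_CUBIC)
cv2.imwrite("pics/top1.png",big[:,:,::-1])
E
```

```text
metal [133 172  41   4 107] [154.3 173.3] [[607. 314.  14.]]
metal [ 154  181   97   30 2771] [201.9 195.3] [[547. 178.  14.]]
[[586.0, 314.0, 14.0], [589.0, 46.0, 14.0], [509.0, 44.0, 14.0], [505.0, 311.0, 14.0]]
metal [123 182  31  30 892] [138.1 196.4] [[542. 357.  14.]]
[[582.0, 402.0, 14.0], [583.0, 316.0, 14.0], [502.0, 313.0, 14.0], [500.0, 399.0, 14.0]]
ply [331 177  57  32 353] [361.2 198.7] [[ 545. -264.   14.]]
ply [294 179  45  32 623] [318.3 193. ] [[ 559. -144.   14.]]
[[591.0, -72.0, 14.0], [600.0, -198.0, 14.0], [518.0, -203.0, 14.0], [509.0, -77.0, 14.0]]
ply [274 182  11  13  65] [277.6 186. ] [[576. -31.  14.]]
ply [275 196  16  16  93] [279.5 206. ] [[521. -37.  14.]]
red [379 178  25  22 407] [391.  188.3] [[ 571. -340.   50.]]
red [281 182  23  24 318] [291.8 192.6] [[554. -70.  50.]]
cup [552. -71.  36.]
jar [ 563. -246.   48.]
spool [ 572. -342.   51.]
box near-left top [ 669. -180.  177.]
box near-right top [ 680. -457.  267.]
bagR [ 373. -243.   20.]
bag orange [453. 140.  38.]
[[ 25.24996229 321.03142027]] [[310.89372412  -1.32135147]]
```

View pics/top1.png

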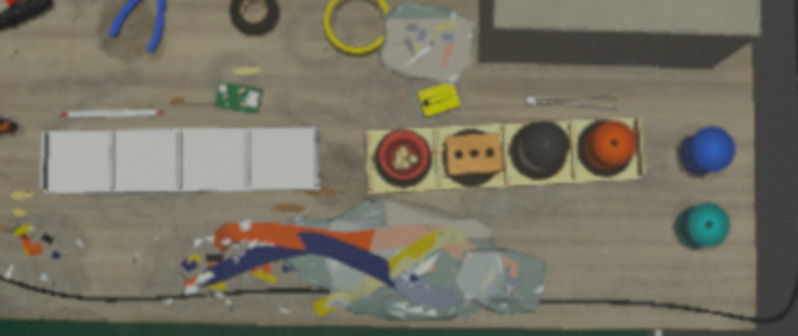

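```bash
cat >> h.py <<'E'
def plan(cur,targets):
    """print dp/rot (tool units) from pose to pose, poses [x,y,z,yaw], tool down"""
    for t in targets:
        d=np.subtract(t[:3],cur[:3]);c,s=np.cos(cur[3]),np.sin(cur[3])
        dp=np.array([c*d[0]+s*d[1],s*d[0]-c*d[1],-d[2]])/40
        print(t,"dp",dp.round(3).tolist(),"rotz",round(np.degrees(cur[3]-t[3])/6,3),"rows>=",round(max(np.linalg.norm(d)/41.7,abs(np.degrees(cur[3]-t[3]))/7.16),1));cur=t
E
python3 - <<'E'
from h import *
f=pickle.load(open("top.pkl","rb"))
print(cast(f,[(330,150),(460,150),(330,143)],0).round(0))
plan([208.3,589.3,200.8,2.8],[[300,490,230,2.4],[400,390,250,2.0],[547,222,260,1.6]])
E
```

```text
[[ 683. -177.    0.]
 [ 693. -555.    0.]
 [ 703. -177.    0.]]
[300, 490, 230, 2.4] dp [-2.992, -1.571, -0.73] rotz 3.82 rows>= 3.3
[400, 390, 250, 2.0] dp [-3.532, -0.155, -0.5] rotz 3.82 rows>= 3.4
[547, 222, 260, 1.6] dp [-5.348, 1.594, -0.25] rotz 3.82 rows>= 5.4
```

Emit:
{"op": "play_rows", "data": {
  "dp": [
    [-0.6, -0.3, -0.2],
    [-1.5, -0.8, -0.4],
    [-2.2, -1.2, -0.6],
    [-3, -1.57, -0.73],
    [-3, -1.57, -0.73]
  ],
  "rot": [
    [0, 0, 0.8],
    [0, 0, 1.8],
    [0, 0, 2.8],
    [0, 0, 3.8],
    [0, 0, 3.8]
  ]
}}

```text
clock: 0.57
eef_pos: [304.1, 486.6, 231.0]
tcp_rot: [3.141, 0.002, 2.395]
contact_force: [0.8, 0.7, -0.0]
opening: 0.997
grasp_force: 0.0
```

Emit:
{"op": "play_rows", "data": {
  "dp": [
    [-0.9, 0, -0.1],
    [-1.8, -0.1, -0.3],
    [-2.7, -0.1, -0.4],
    [-3.5, -0.15, -0.5],
    [-3.5, -0.15, -0.5]
  ],
  "rot": [
    [0, 0, 0.9],
    [0, 0, 1.9],
    [0, 0, 2.9],
    [0, 0, 3.8],
    [0, 0, 3.8]
  ]
}}

```text
clock: 0.98
eef_pos: [403.5, 388.3, 250.7]
tcp_rot: [3.14, 0.002, 1.998]
contact_force: [0.5, 0.2, -0.3]
opening: 1.0
grasp_force: 0.0
```

Emit:
{"op": "play_rows", "data": {
  "dp": [
    [-0.9, 0.3, -0.05],
    [-1.8, 0.6, -0.1],
    [-2.7, 0.8, -0.15],
    [-3.6, 1.1, -0.2],
    [-4.5, 1.3, -0.25]
  ],
  "rot": [
    [0, 0, 0.8],
    [0, 0, 1.6],
    [0, 0, 2.4],
    [0, 0, 3.2],
    [0, 0, 3.8]
  ]
}}

```text
clock: 1.4
eef_pos: [524.0, 249.3, 259.8]
tcp_rot: [-3.141, -0.0, 1.605]
contact_force: [0.2, -0.2, 0.4]
opening: 0.996
grasp_force: 0.0
```

Emit:
{"op": "play_rows", "data": {
  "dp": [
    [-0.4, 0.6, 0],
    [-0.4, 0.6, 0],
    [-0.4, 0.6, 0]
  ],
  "rot": [
    [0, 0, 0],
    [0, 0, 0],
    [0, 0, 0]
  ]
}}

```text
clock: 1.65
eef_pos: [548.2, 234.5, 259.4]
tcp_rot: [-3.141, 0.0, 1.607]
contact_force: [-0.8, -0.4, -0.2]
opening: 1.0
grasp_force: 0.0
```

```bash
cat >> h.py <<'E'
def shot(name):
    from rig import telemetry, optics
    s=telemetry.sense();f=optics.grab_frame("wrist")
    pickle.dump((f,s),open(name+".pkl","wb"));cv2.imwrite(f"pics/{name}.png",f["color"][:,:,::-1]);return f,s
E
python3 - <<'E'
from h import *
f,s=shot("w1")
print(cast(f,[(0,210),(559,210),(280,0),(280,419)],8,s).round(0))
E
```

```text
[[ 160.  168.    8.]
 [ 954.  196.    8.]
 [ 547.  439.    8.]
 [ 574. -217.    8.]]
```

View pics/w1.png

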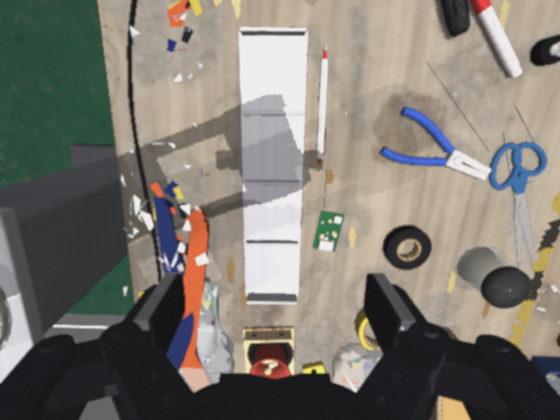

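The wrist view shows the whole metal rack: left end at row ~30, right end at row ~302, columns 240–306, with interior fins at rows ~114, 181 and 241.

```bash
python3 - <<'E'
from h import *
f,s=pickle.load(open("w1.pkl","rb"));g=cv2.cvtColor(f["color"],cv2.COLOR_RGB2GRAY).astype(float)
L=[];R=[]
for r in list(range(45,92))+list(range(205,235))+list(range(250,285)):
    d=np.diff(cv2.GaussianBlur(g[r:r+1],(5,1),0)[0]);
    L.append((225+np.argmax(d[225:262])+1,r));R.append((285+np.argmin(d[285:315])+1,r))
def line(p,z):
    P=cast(f,p,z,s)
    for _ in range(3):
        k=np.polyfit(P[:,1],P[:,0],1);e=P[:,0]-np.polyval(k,P[:,1]);P=P[abs(e)<max(2,1.5*e.std())]
    return k,e.std(),len(P)
for z in (0,8):
  print(z,"near",line(L,z),"far",line(R,z))
col=g[:,262:290].mean(1)
print("c270",[(r,int(col[r])) for r in list(range(24,42))+list(range(108,120))+list(range(176,188))+list(range(236,248))+list(range(288,312))])
for r in (29,36,114.5,181.5,242,291,294,303): print(r,[cast(f,[(275,r)],z,s)[0,1].round(1) for z in(0,8,14,22,24,32)])
E
```

```text
0 near (array([-2.95273038e-02,  5.10146224e+02]), np.float64(0.40094030046546686), 110) far (array([-2.82706584e-02,  5.94189619e+02]), np.float64(0.5345914014208467), 108)
8 near (array([-2.95273038e-02,  5.10966995e+02]), np.float64(0.39352504450345394), 110) far (array([-2.82706584e-02,  5.93448711e+02]), np.float64(0.5247043133131546), 108)
c270 [(24, 176), (25, 177), (26, 186), (27, 212), (28, 231), (29, 233), (30, 211), (31, 145), (32, 88), (33, 75), (34, 103), (35, 168), (36, 224), (37, 236), (38, 237), (39, 236), (40, 237), (41, 237), (108, 189), (109, 186), (110, 180), (111, 177), (112, 176), (113, 166), (114, 151), (115, 151), (116, 167), (117, 179), (118, 181), (119, 180), (176, 151), (177, 151), (178, 149), (179, 137), (180, 118), (181, 112), (182, 129), (183, 140), (184, 138), (185, 141), (186, 148), (187, 151), (236, 236), (237, 236), (238, 232), (239, 208), (240, 145), (241, 98), (242, 114), (243, 171), (244, 218), (245, 229), (246, 231), (247, 234), (288, 237), (289, 238), (290, 237), (291, 235), (292, 219), (293, 165), (294, 113), (295, 91), (296, 89), (297, 89), (2
[... 399 characters left out ...]

114.5 [np.float64(311.5), np.float64(311.6), np.float64(311.7), np.float64(311.7), np.float64(311.7), np.float64(311.8)]
181.5 [np.float64(221.5), np.float64(223.2), np.float64(224.5), np.float64(226.2), np.float64(226.7), np.float64(228.4)]
242 [np.float64(128.8), np.float64(132.2), np.float64(134.8), np.float64(138.3), np.float64(139.1), np.float64(142.6)]
291 [np.float64(44.3), np.float64(49.3), np.float64(53.1), np.float64(58.1), np.float64(59.3), np.float64(64.4)]
294 [np.float64(38.8), np.float64(43.9), np.float64(47.8), np.float64(52.9), np.float64(54.2), np.float64(59.3)]
303 [np.float64(22.2), np.float64(27.6), np.float64(31.7), np.float64(37.1), np.float64(38.4), np.float64(43.9)]
```

Emit:
{"op": "play_rows", "data": {
  "dp": [
    [-1.0, 0, 0],
    [-2.0, 0, 0],
    [-3.0, 0, 0],
    [-4, 0, 0],
    [-5, 0, 0]
  ],
  "rot": [
    [0, 0, 0],
    [0, 0, 0],
    [0, 0, 0],
    [0, 0, 0],
    [0, 0, 0]
  ]
}}

```text
clock: 2.12
eef_pos: [554.0, 35.3, 259.9]
tcp_rot: [-3.141, -0.0, 1.611]
contact_force: [0.7, -0.4, -0.2]
opening: 0.999
grasp_force: 0.0
```

Emit:
{"op": "play_rows", "data": {
  "dp": [
    [-1.0, 0, 0],
    [-2.0, 0, 0],
    [-3.0, 0, 0],
    [-4, 0, 0],
    [-5, 0, 0]
  ],
  "rot": [
    [0, 0, -0.1],
    [0, 0, -0.2],
    [0, 0, -0.3],
    [0, 0, -0.3],
    [0, 0, -0.3]
  ]
}}

```text
clock: 2.53
eef_pos: [562.2, -164.6, 260.0]
tcp_rot: [-3.142, -0.001, 1.642]
contact_force: [0.5, -0.6, -0.3]
opening: 1.002
grasp_force: 0.0
```

Emit:
{"op": "play_rows", "data": {
  "dp": [
    [-0.4, 0, 0],
    [-0.4, 0, 0],
    [-0.4, 0, 0],
    [-0.4, 0, 0]
  ],
  "rot": [
    [0, 0, 0],
    [0, 0, 0],
    [0, 0, 0],
    [0, 0, 0]
  ]
}}

```text
clock: 2.87
eef_pos: [563.5, -178.7, 259.8]
tcp_rot: [-3.141, -0.001, 1.641]
contact_force: [0.7, 1.3, 0.1]
opening: 0.997
grasp_force: 0.0
```

```bash
python3 - <<'E'
from h import *
f,s=shot("w2");print(s["eef_pos"],s["tcp_rot"],s["clock"])
E
```

```text
[ 563.50815561 -178.69341516  259.80065454] [-3.14113825e+00 -9.41455425e-04  1.64089991e+00] 2.8667
```

View pics/w2.png

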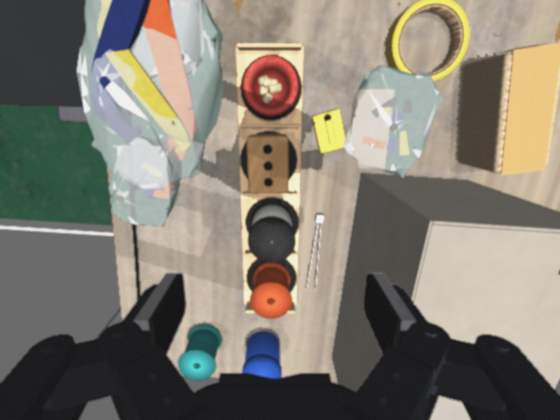

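The wrist view of the plywood rack shows red cup (271,88), block (268,163), jar with clear wall and black lid (271,241), and orange spool (271,300). The blue and turquoise lookalikes, at (262,355) and (200,355), stand outside the rack.

```bash
python3 - <<'E'
from h import *
f,s=pickle.load(open("w2.pkl","rb"));im=f["color"];hsv=cv2.cvtColor(im,cv2.COLOR_RGB2HSV)
def rep(n,m,y0,y1,z,box=False):
    M=np.zeros_like(m);M[y0:y1,235:305]=m[y0:y1,235:305]
    M=cv2.morphologyEx(M,cv2.MORPH_OPEN,np.ones((3,3)))
    c=max(cv2.findContours(M,0,2)[0],key=cv2.contourArea);P=cast(f,c[:,0],z,s)[:,:2].astype(np.float32)
    if box: r=cv2.minAreaRect(P);print(n,r, cv2.minAreaRect(c)); return
    print(n,cv2.minEnclosingCircle(P),cv2.fitEllipse(P),cv2.boundingRect(c))
red=cv2.inRange(hsv,(0,120,60),(12,255,255))|cv2.inRange(hsv,(172,120,60),(180,255,255))
rep("cup",red,50,122,53)
rep("block",cv2.inRange(hsv,(8,70,70),(20,230,255)),134,193,56,True)
rep("jar",cv2.inRange(hsv,(0,0,0),(180,80,62)),215,262,80)
rep("spool",cv2.inRange(hsv,(0,150,185),(14,255,255)),275,322,71)
# rack edges
ply=cv2.inRange(hsv,(17,30,150),(35,190,255))
pts=[[],[]]
for r in list(range(52,56))+list(range(118,135))+list(range(187,198))+list(range(255,262)):
    c=np.flatnonzero(ply[r,232:306]);
    if len(c)>5: pts[0].append((232+c[0],r));pts[1].append((233+c[-1],r))
for p in pts:
    P=cast(f,p,8,s);k=np.polyfit(P[:,1],P[:,0],1);print(k,(P[:,0]-np.polyval(k,P[:,1])).std(),np.polyval(k,-205))
big=cv2.resize(im[40:325,225:315],None,fx=2.1,fy=2.1,interpolation=cv2.INTER_CUBIC);cv2.imwrite("pics/c2.png",big[:,:,::-1])
E
```

```text
cup ((551.0315551757812, -70.71134185791016), 32.1291618347168) ((551.2654418945312, -71.01248168945312), (62.33779525756836, 63.198402404785156), 116.12618255615234) (242, 55, 57, 61)
block ((556.2607421875, -158.21832275390625), (74.16332244873047, 70.04225158691406), 3.9954891204833984) ((270.0, 163.0), (58.0, 62.0), 90.0)
jar ((564.3184204101562, -241.41941833496094), 38.50725173950195) ((564.71044921875, -242.11485290527344), (58.836273193359375, 66.15812683105469), 176.96742248535156) (247, 215, 51, 47)
spool ((569.574951171875, -338.90374755859375), 26.388601303100586) ((570.0027465820312, -338.8195495605469), (49.936187744140625, 51.9005012512207), 166.5576171875) (253, 284, 38, 33)
[-5.16250730e-02  5.02547544e+02] 20.24061762523001 513.1306840252313
[-3.67480786e-01  5.06882608e+02] 37.01537121637717 582.2161686398431
```

View pics/c2.png

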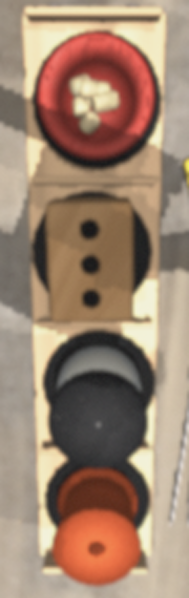

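```bash
python3 - <<'E'
from h import *
f,s=pickle.load(open("w2.pkl","rb"))
print(cast(f,[(225+97/2.1,40+420/2.1)],80,s),cast(f,[(225+97/2.1,40+545/2.1)],71,s),cast(f,[(225+a/2.1,40+b/2.1) for a,b in((91,228),(91.5,264),(92,298))],56,s))
E
```

```text
[[ 564.21604371 -247.41301099   80.        ]] [[ 570.13152676 -337.51458127   71.        ]] [[ 553.4260165  -140.18131306   56.        ]
 [ 555.01358755 -160.56611204   56.        ]
 [ 556.58087284 -180.47729698   56.        ]]
```

Emit:
{"op": "play_rows", "data": {
  "dp": [
    [0.5, 0, 0.7],
    [1.1, 0, 1.4],
    [1.7, -0.1, 2.1],
    [2.3, -0.12, 2.8],
    [2.71, -0.12, 3.5]
  ],
  "rot": [
    [0, 0, 0],
    [0, 0, 0],
    [0, 0, 0],
    [0, 0, 0],
    [0, 0, 0]
  ]
}}

```text
clock: 3.33
eef_pos: [550.6, -69.3, 119.1]
tcp_rot: [3.141, -0.001, 1.642]
contact_force: [0.1, 0.2, 0.8]
opening: 0.999
grasp_force: 0.0
```

Emit:
{"op": "play_rows", "data": {
  "dp": [
    [0, 0, 0],
    [0, 0, 0.4],
    [0, 0, 0.8],
    [0, 0, 1.2],
    [0, 0, 1.2]
  ],
  "rot": [
    [0, 0, 0],
    [0, 0, 0],
    [0, 0, 0],
    [0, 0, 0],
    [0, 0, 0]
  ]
}}

```text
clock: 3.75
eef_pos: [550.1, -71.8, 70.5]
tcp_rot: [-3.139, -0.001, 1.641]
contact_force: [-0.6, 0.2, 0.3]
opening: 1.002
grasp_force: 0.0
```

```bash
python3 - <<'E'
from h import *
f,s=shot("w3");print(s["eef_pos"],s["tcp_rot"],s["clock"])
p=s["eef_pos"].copy();p[2]=53;print(proj(f,[p],s),proj(f,[[551.2,-71,53]],s))
E
```

```text
[550.11782155 -71.84367131  70.5047943 ] [-3.13857920e+00 -6.10158459e-04  1.64111052e+00] 3.75
[[274.68101665 239.95837282]] [[276.40183774 238.89016125]]
```

View pics/w3.png

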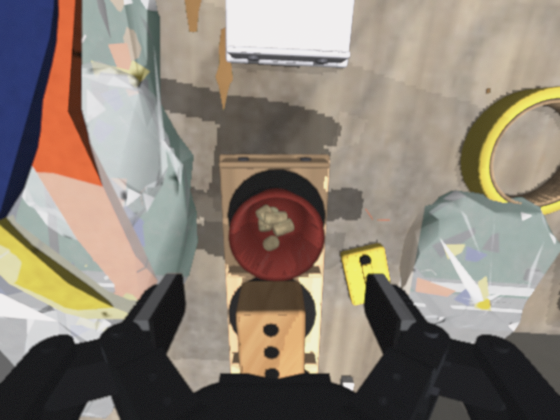

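The cup rim is centred at (277,235), matching the projected grasp axis. The fingers clear the bag (edge at col ~195) and the yellow piece (col ~345).

Emit:
{"op": "play_rows", "data": {
  "dp": [
    [0.02, 0.02, 0.5],
    [0.02, 0.02, 1.0],
    [0.02, 0.02, 1.36],
    [0.02, 0.02, 1.36],
    [0.02, 0.02, 1.36]
  ],
  "rot": [
    [0, 0, 0],
    [0, 0, 0],
    [0, 0, 0],
    [0, 0, 0],
    [0, 0, 0]
  ]
}}

```text
clock: 4.22
eef_pos: [552.6, -71.8, 18.5]
tcp_rot: [3.141, 0.0, 1.64]
contact_force: [0.3, 0.1, 0.2]
opening: 0.998
grasp_force: 0.0
```

Emit:
{"op": "play_rows", "data": {
  "dp": [
    [0, 0, 0],
    [0, 0, 0],
    [0, 0, 0],
    [0, 0, 0],
    [0, 0, 0]
  ],
  "rot": [
    [0, 0, 0],
    [0, 0, 0],
    [0, 0, 0],
    [0, 0, 0],
    [0, 0, 0]
  ],
  "fingers": 0.5,
  "grip_force": 30
}}

```text
clock: 4.63
eef_pos: [555.7, -72.2, 20.2]
tcp_rot: [3.135, 0.001, 1.639]
contact_force: [2.8, 2.0, 11.0]
opening: 0.502
grasp_force: 5.2
```

Emit:
{"op": "play_rows", "data": {
  "dp": [
    [0, 0, 0],
    [0, 0, 0],
    [0, 0, 0]
  ],
  "rot": [
    [0, 0, 0],
    [0, 0, 0],
    [0, 0, 0]
  ]
}}

```text
clock: 4.88
eef_pos: [555.7, -72.2, 20.1]
tcp_rot: [3.135, 0.001, 1.639]
contact_force: [2.6, 1.9, 10.0]
opening: 0.499
grasp_force: 5.3
```

```bash
python3 - <<'E'
from h import *
from rig import optics
f,s=shot("w4");print(s["eef_pos"])
g=optics.grab_frame("side");a=cv2.resize(g["color"][150:340,200:360],None,fx=2.2,fy=2.2)
b=cv2.resize(f["color"],(560,420));b=b[:418];
cv2.imwrite("pics/m4.png",np.hstack([a[:418],b[:,120:460]])[:,:,::-1])
E
```

```text
[555.73509091 -72.20856846  20.12251237]
```

View pics/m4.png

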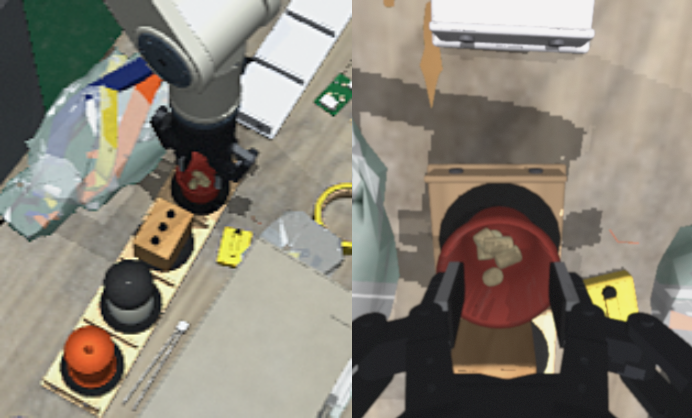

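```bash
python3 - <<'E'
from h import *
from rig import optics
f,s=pickle.load(open("w4.pkl","rb"))
g=optics.grab_frame("side");a=cv2.resize(g["color"][195:260,262:330],None,fx=6,fy=6,interpolation=cv2.INTER_CUBIC)
b=cv2.resize(f["color"][200:360,180:380],None,fx=2,fy=2)
cv2.imwrite("pics/m5.png",np.hstack([a[:320],b[:320]])[:,:,::-1])
R=Ro.from_euler("xyz",s["tcp_rot"]).as_matrix();T=s["eef_pos"]
for w in(21,25,32):
  for k in(-1,1):
    for dz in(-4,-19,-34): print(w,k,dz,((proj(f,[T+R@[0,k*w,dz]],s)[0]-[180,200])*2+[408,0]).round(0))
E
```

```text
21 -1 -4 [527. 108.]
21 -1 -19 [521. 132.]
21 -1 -34 [514. 160.]
21 1 -4 [668. 108.]
21 1 -19 [674. 132.]
21 1 -34 [681. 160.]
25 -1 -4 [513. 108.]
25 -1 -19 [507. 132.]
25 -1 -34 [498. 160.]
25 1 -4 [681. 108.]
25 1 -19 [688. 132.]
25 1 -34 [696. 160.]
32 -1 -4 [490. 108.]
32 -1 -19 [481. 132.]
32 -1 -34 [471. 160.]
32 1 -4 [705. 108.]
32 1 -19 [714. 132.]
32 1 -34 [724. 160.]
```

View pics/m5.png

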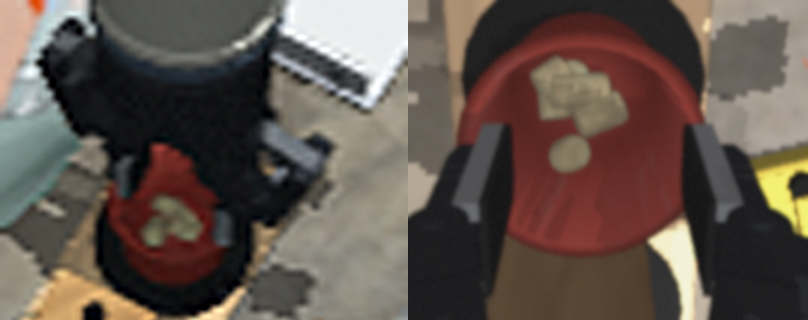

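Emit:
{"op": "play_rows", "data": {
  "dp": [
    [0, 0, 0],
    [0, 0, 0],
    [0, 0, 0],
    [0, 0, 0]
  ],
  "rot": [
    [0, 0, 0],
    [0, 0, 0],
    [0, 0, 0],
    [0, 0, 0]
  ],
  "fingers": 1
}}

```text
clock: 5.37
eef_pos: [551.9, -72.0, 17.6]
tcp_rot: [-3.141, -0.0, 1.639]
contact_force: [0.5, -0.7, -0.2]
opening: 0.999
grasp_force: 0.0
```

```bash
python3 - <<'E'
from h import *
from rig import optics
f,s=shot("w6");print(s["eef_pos"],s["contact_force"])
a=cv2.resize(optics.grab_frame("side")["color"][195:260,262:330],None,fx=6,fy=6,interpolation=cv2.INTER_CUBIC)
b=cv2.resize(f["color"][150:350,170:370],None,fx=1.9,fy=1.9)
cv2.imwrite("pics/m6.png",np.hstack([a[:380],b[:380]])[:,:,::-1])
hsv=cv2.cvtColor(f["color"],cv2.COLOR_RGB2HSV)
m=(cv2.inRange(hsv,(0,120,50),(12,255,255))|cv2.inRange(hsv,(172,120,50),(180,255,255)));m[:150]=0;m[:,:180]=0;m[:,380:]=0
c=max(cv2.findContours(m,0,2)[0],key=cv2.contourArea);P=cast(f,c[:,0],53,s)[:,:2].astype(np.float32);print(cv2.minEnclosingCircle(P),cv2.boundingRect(c))
E
```

```text
[551.90839457 -71.9538839   17.59109276] [ 0.46919256 -0.74057031 -0.16233181]
((550.5477294921875, -68.43196105957031), 34.469093322753906) (209, 209, 126, 124)
```

View pics/m6.png

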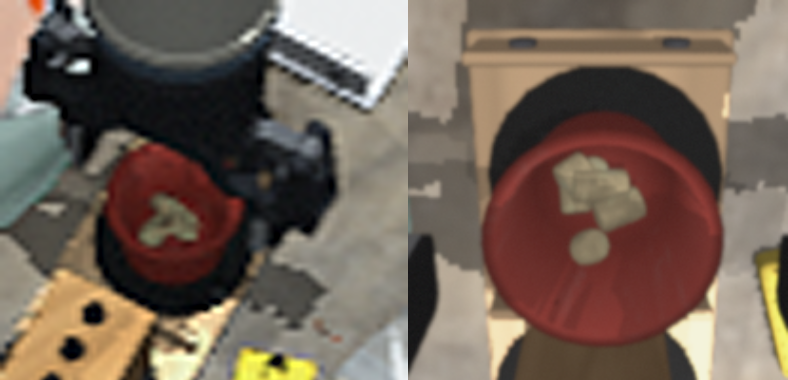

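Emit:
{"op": "play_rows", "data": {
  "dp": [
    [0.05, -0.02, -0.2],
    [0.05, -0.02, -0.2]
  ],
  "rot": [
    [0, 0, 0],
    [0, 0, 0]
  ]
}}

```text
clock: 5.63
eef_pos: [551.6, -69.9, 26.6]
tcp_rot: [3.141, 0.0, 1.639]
contact_force: [-0.1, 0.2, -0.7]
opening: 1.0
grasp_force: 0.0
```

Emit:
{"op": "play_rows", "data": {
  "dp": [
    [0, 0, 0]
  ],
  "rot": [
    [0, 0, 0]
  ],
  "fingers": 0.6,
  "grip_force": 25
}}

```text
clock: 5.72
eef_pos: [551.6, -70.0, 26.2]
tcp_rot: [3.141, 0.0, 1.64]
contact_force: [-0.2, 0.5, -0.4]
opening: 0.885
grasp_force: 0.0
```

Emit:
{"op": "play_rows", "data": {
  "dp": [
    [0, 0, 0]
  ],
  "rot": [
    [0, 0, 0]
  ]
}}

```text
clock: 5.8
eef_pos: [551.4, -70.0, 25.8]
tcp_rot: [3.141, 0.0, 1.64]
contact_force: [0.6, 0.0, 0.0]
opening: 0.747
grasp_force: 0.0
```

Emit:
{"op": "play_rows", "data": {
  "dp": [
    [0, 0, 0]
  ],
  "rot": [
    [0, 0, 0]
  ]
}}

```text
clock: 5.88
eef_pos: [551.2, -70.0, 25.6]
tcp_rot: [3.142, 0.0, 1.639]
contact_force: [-0.5, -0.4, 1.0]
opening: 0.608
grasp_force: 0.0
```

Emit:
{"op": "play_rows", "data": {
  "dp": [
    [0, 0, 0],
    [0, 0, 0]
  ],
  "rot": [
    [0, 0, 0],
    [0, 0, 0]
  ]
}}

```text
clock: 6.05
eef_pos: [551.1, -70.0, 25.5]
tcp_rot: [-3.141, -0.0, 1.639]
contact_force: [0.3, -0.8, 0.5]
opening: 0.603
grasp_force: 0.0
```

```bash
python3 - <<'E'
from h import *
from rig import optics
f,s=shot("w7")
a=cv2.resize(optics.grab_frame("side")["color"][190:260,262:330],None,fx=6,fy=6,interpolation=cv2.INTER_CUBIC)
b=cv2.resize(f["color"][150:360,170:370],None,fx=1.9,fy=1.9)
cv2.imwrite("pics/m7.png",np.hstack([a[:398],b[:398]])[:,:,::-1])
R=Ro.from_euler("xyz",s["tcp_rot"]).as_matrix();T=s["eef_pos"]
for w in(25.5,32):
  for k in(-1,1):
    for dz in(0,-10,-20): print(w,k,dz,((proj(f,[T+R@[11,k*w,dz]],s)[0]-[170,150])*1.9+[408,0]).round(0))
E
```

```text
25.5 -1 0 [526. 160.]
25.5 -1 -10 [521. 173.]
25.5 -1 -20 [517. 187.]
25.5 1 0 [688. 160.]
25.5 1 -10 [692. 173.]
25.5 1 -20 [697. 187.]
32 -1 0 [505. 160.]
32 -1 -10 [500. 173.]
32 -1 -20 [494. 187.]
32 1 0 [708. 160.]
32 1 -10 [714. 173.]
32 1 -20 [720. 187.]
```

View pics/m7.png

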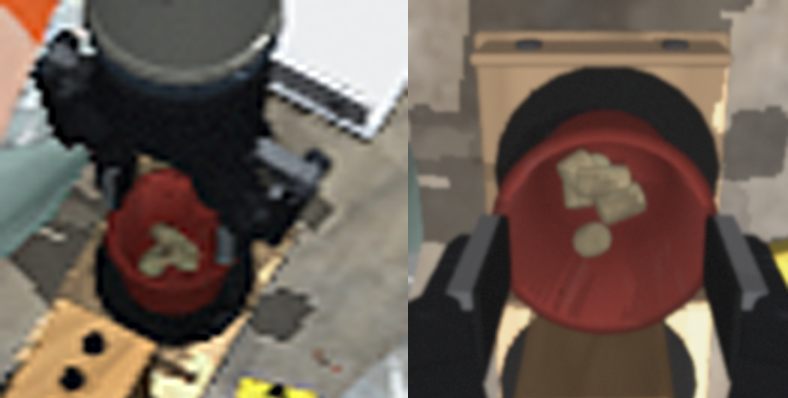

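```bash
python3 - <<'E'
from h import *
g=pickle.load(open("side.pkl","rb"))
for x,w in((-1,25.5),(1,25.5),(-1,32),(1,32)):
  for z in(25,35,45,55,65,75): 
    u=proj(g,[[551+x*w,-70+x*w*.07,z]])[0];print(x*w,z,((u-[262,190])*6).round(0))
E
```

```text
-25.5 25 [125. 225.]
-25.5 35 [125. 215.]
-25.5 45 [125. 205.]
-25.5 55 [125. 195.]
-25.5 65 [125. 185.]
-25.5 75 [125. 175.]
25.5 25 [221. 272.]
25.5 35 [222. 262.]
25.5 45 [223. 253.]
25.5 55 [223. 243.]
25.5 65 [224. 233.]
25.5 75 [224. 223.]
-32 25 [113. 219.]
-32 35 [113. 209.]
-32 45 [113. 199.]
-32 55 [113. 189.]
-32 65 [113. 179.]
-32 75 [113. 169.]
32 25 [234. 278.]
32 35 [235. 268.]
32 45 [235. 259.]
32 55 [236. 249.]
32 65 [236. 239.]
32 75 [237. 229.]
```

The pads straddle the rim with tips below it, so I'll close fully at this height.

Emit:
{"op": "play_rows", "data": {
  "dp": [
    [0, 0, 0.1],
    [0, 0, 0.1],
    [0, 0, 0.1]
  ],
  "rot": [
    [0, 0, 0],
    [0, 0, 0],
    [0, 0, 0]
  ],
  "fingers": 0.55
}}

```text
clock: 6.4
eef_pos: [551.0, -70.0, 21.2]
tcp_rot: [-3.141, -0.0, 1.639]
contact_force: [1.3, -0.0, 0.2]
opening: 0.548
grasp_force: 0.0
```

Emit:
{"op": "play_rows", "data": {
  "dp": [
    [0, 0, 0],
    [0, 0, 0],
    [0, 0, 0]
  ],
  "rot": [
    [0, 0, 0],
    [0, 0, 0],
    [0, 0, 0]
  ],
  "fingers": 0,
  "grip_force": 25
}}

```text
clock: 6.65
eef_pos: [551.3, -70.0, 21.6]
tcp_rot: [3.142, 0.0, 1.639]
contact_force: [0.4, 0.3, 0.4]
opening: 0.129
grasp_force: 0.0
```

Emit:
{"op": "play_rows", "data": {
  "dp": [
    [0, 0, -0.1],
    [0, 0, -0.25],
    [0, 0, -0.25],
    [0, 0, -0.25]
  ],
  "rot": [
    [0, 0, 0],
    [0, 0, 0],
    [0, 0, 0],
    [0, 0, 0]
  ]
}}

```text
clock: 6.98
eef_pos: [551.8, -70.1, 32.3]
tcp_rot: [3.14, 0.0, 1.639]
contact_force: [0.6, 0.3, 0.6]
opening: 0.002
grasp_force: 0.0
```

```bash
python3 - <<'E'
from h import *
from rig import optics
f,s=shot("w8")
g=optics.grab_frame("side")
a=cv2.resize(g["color"][170:270,250:335],None,fx=4.4,fy=4.4,interpolation=cv2.INTER_CUBIC)
b=cv2.resize(f["color"][180:400,160:380],None,fx=1.9,fy=1.9)
cv2.imwrite("pics/m8.png",np.hstack([a[:418],b[:418]])[:,:,::-1]);T=s["eef_pos"];print(T)
for z in(0,10,20,30,40,50): print(z,((proj(g,[T+[0,0,z]])[0]-[250,170])*4.4).round(),((proj(f,[T+[0,0,z]],s)[0]-[160,180])*1.9+[374,0]).round())
E
```

```text
[551.78288604 -70.09466088  32.27512903]
0 [181. 266.] [592. 135.]
10 [181. 259.] [592. 149.]
20 [181. 251.] [592. 165.]
30 [182. 244.] [592. 182.]
40 [182. 237.] [592. 202.]
50 [182. 229.] [592. 224.]
```

View pics/m8.png

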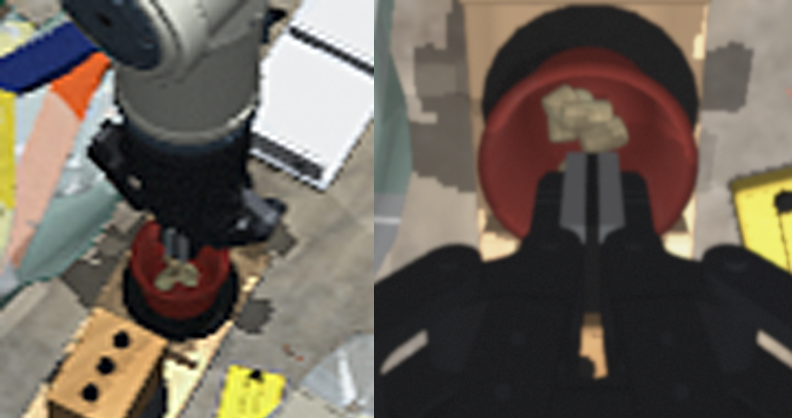

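The shut fingertips sit inside the cup above its contents, about 25 mm shorter than the nominal TCP. I need to reach lower, so I'll raise, open, then descend further while watching the force.

Emit:
{"op": "play_rows", "data": {
  "dp": [
    [0, 0, -0.6],
    [0, 0, -1.2],
    [0, 0, -1.2],
    [0, 0, -1.2],
    [0, 0, -1.2]
  ],
  "rot": [
    [0, 0, 0],
    [0, 0, 0],
    [0, 0, 0],
    [0, 0, 0],
    [0, 0, 0]
  ]
}}

```text
clock: 7.5
eef_pos: [550.9, -70.0, 79.2]
tcp_rot: [-3.141, -0.0, 1.639]
contact_force: [-0.3, -0.7, -0.3]
opening: 0.003
grasp_force: 0.0
```

Emit:
{"op": "play_rows", "data": {
  "dp": [
    [0, 0, 0],
    [0, 0, 0],
    [0, 0, 0],
    [0, 0, 0],
    [0, 0, 0]
  ],
  "rot": [
    [0, 0, 0],
    [0, 0, 0],
    [0, 0, 0],
    [0, 0, 0],
    [0, 0, 0]
  ],
  "fingers": 1
}}

```text
clock: 7.92
eef_pos: [551.0, -70.0, 79.2]
tcp_rot: [-3.141, -0.0, 1.639]
contact_force: [0.3, -0.1, -0.4]
opening: 0.709
grasp_force: 0.0
```

Emit:
{"op": "play_rows", "data": {
  "dp": [
    [0, 0, 0],
    [0, 0, 0.5],
    [0, 0, 1.0],
    [0, 0, 1.5],
    [0, 0, 1.5]
  ],
  "rot": [
    [0, 0, 0],
    [0, 0, 0],
    [0, 0, 0],
    [0, 0, 0],
    [0, 0, 0]
  ]
}}

```text
clock: 8.33
eef_pos: [548.7, -69.7, 16.5]
tcp_rot: [-3.137, -0.001, 1.639]
contact_force: [-1.2, -0.3, 0.0]
opening: 1.003
grasp_force: 0.0
```

Emit:
{"op": "play_rows", "data": {
  "dp": [
    [0, 0, 0.15],
    [0, 0, 0.3],
    [0, 0, 0.3]
  ],
  "rot": [
    [0, 0, 0],
    [0, 0, 0],
    [0, 0, 0]
  ]
}}

```text
clock: 8.58
eef_pos: [551.3, -70.0, 7.4]
tcp_rot: [3.142, 0.0, 1.639]
contact_force: [-0.8, 0.1, 0.0]
opening: 1.0
grasp_force: 0.0
```

```bash
python3 - <<'E'
from h import *
f,s=shot("w9");T=s["eef_pos"];print(T,s["contact_force"])
hsv=cv2.cvtColor(f["color"],cv2.COLOR_RGB2HSV)
m=(cv2.inRange(hsv,(0,120,50),(12,255,255))|cv2.inRange(hsv,(172,120,50),(180,255,255)));m[:150]=0;m[:,:180]=0;m[:,380:]=0
c=max(cv2.findContours(m,0,2)[0],key=cv2.contourArea);print(cv2.boundingRect(c))
P=c[c[:,0,1]>np.median(c[:,0,1]),0];P=cast(f,P,53,s)[:,:2].astype(np.float32)
A=np.c_[2*P,np.ones(len(P))];q=np.linalg.lstsq(A,(P**2).sum(1),rcond=None)[0];print(q[:2],np.sqrt(q[2]+q[:2]@q[:2]))
E
```

```text
[551.32799953 -70.03394935   7.42543411] [-0.75545894  0.08530292  0.04478362]
(206, 217, 134, 133)
[550.38863916 -71.85003219] 30.691310123858255
```

Emit:
{"op": "play_rows", "data": {
  "dp": [
    [0, -0.02, 0.1],
    [0, -0.02, 0.2],
    [0, -0.02, 0.3],
    [0, -0.02, 0.3]
  ],
  "rot": [
    [0, 0, 0],
    [0, 0, 0],
    [0, 0, 0],
    [0, 0, 0]
  ]
}}

```text
clock: 8.97
eef_pos: [550.0, -70.0, -5.0]
tcp_rot: [-3.141, -0.0, 1.639]
contact_force: [-0.9, -1.1, 0.2]
opening: 1.003
grasp_force: 0.0
```

Emit:
{"op": "play_rows", "data": {
  "dp": [
    [0, 0, 0],
    [0, 0, 0],
    [0, 0, 0]
  ],
  "rot": [
    [0, 0, 0],
    [0, 0, 0],
    [0, 0, 0]
  ],
  "fingers": 0.7,
  "grip_force": 25
}}

```text
clock: 9.22
eef_pos: [550.6, -70.1, -3.9]
tcp_rot: [3.141, -0.0, 1.639]
contact_force: [-1.6, -0.1, 4.3]
opening: 0.724
grasp_force: 26.4
```

Emit:
{"op": "play_rows", "data": {
  "dp": [
    [0, 0, 0],
    [0, 0, 0]
  ],
  "rot": [
    [0, 0, 0],
    [0, 0, 0]
  ],
  "fingers": 0.6
}}

```text
clock: 9.38
eef_pos: [550.6, -70.1, -4.0]
tcp_rot: [3.141, 0.0, 1.639]
contact_force: [-1.1, 0.2, 6.1]
opening: 0.725
grasp_force: 26.4
```

Gripped at 62 mm with 26 N. Lifting.

Emit:
{"op": "play_rows", "data": {
  "dp": [
    [0, 0, -0.2],
    [0, 0, -0.5],
    [0, 0, -1.0],
    [0, 0, -1.5],
    [0, 0, -1.5]
  ],
  "rot": [
    [0, 0, 0],
    [0, 0, 0],
    [0, 0, 0],
    [0, 0, 0],
    [0, 0, 0]
  ],
  "fingers": 0.5
}}

```text
clock: 9.8
eef_pos: [553.2, -70.4, 59.9]
tcp_rot: [3.136, 0.001, 1.639]
contact_force: [1.5, 0.0, -0.4]
opening: 0.728
grasp_force: 27.6
```

```bash
python3 - <<'E'
from h import *
f,s=shot("w10");T=s["eef_pos"];print(T,s["contact_force"],s["opening"],s["grasp_force"])
hsv=cv2.cvtColor(f["color"],cv2.COLOR_RGB2HSV)
m=(cv2.inRange(hsv,(0,120,50),(12,255,255))|cv2.inRange(hsv,(172,120,50),(180,255,255)));m[:150]=0;m[:,:180]=0;m[:,380:]=0
c=max(cv2.findContours(m,0,2)[0],key=cv2.contourArea);print(cv2.boundingRect(c),cv2.contourArea(c))
plan([*T,1.639],[[549.4,88,60,1.6]])
E
```

```text
[553.21235063 -70.42548725  59.87107638] [ 1.5415988   0.01633599 -0.42474585] 0.7279168781785595 27.591320057035773
(202, 224, 146, 143) 15203.0
[549.4, 88, 60, 1.6] dp [3.958, 0.175, -0.003] rotz 0.372 rows>= 3.8
```

Emit:
{"op": "play_rows", "data": {
  "dp": [
    [0.6, 0.05, 0],
    [1.5, 0.1, 0],
    [2.4, 0.15, 0],
    [3.3, 0.2, 0],
    [3.95, 0.25, 0]
  ],
  "rot": [
    [0, 0, 0.1],
    [0, 0, 0.2],
    [0, 0, 0.3],
    [0, 0, 0.37],
    [0, 0, 0.37]
  ]
}}

```text
clock: 10.27
eef_pos: [548.8, 90.6, 55.1]
tcp_rot: [-3.141, -0.0, 1.6]
contact_force: [0.5, 0.0, -0.1]
opening: 0.729
grasp_force: 27.6
```

Emit:
{"op": "play_rows", "data": {
  "dp": [
    [0, 0, 0],
    [0, 0, 0.3],
    [0, 0, 0.7],
    [0, 0, 1.1],
    [0, 0, 1.1]
  ],
  "rot": [
    [0, 0, 0],
    [0, 0, 0],
    [0, 0, 0],
    [0, 0, 0],
    [0, 0, 0]
  ]
}}

```text
clock: 10.68
eef_pos: [546.9, 86.8, 8.1]
tcp_rot: [-3.136, 0.001, 1.6]
contact_force: [-0.5, 0.0, -1.7]
opening: 0.73
grasp_force: 27.8
```

Emit:
{"op": "play_rows", "data": {
  "dp": [
    [0, 0, 0],
    [0, 0, 0]
  ],
  "rot": [
    [0, 0, 0],
    [0, 0, 0]
  ]
}}

```text
clock: 10.85
eef_pos: [549.6, 87.5, 11.5]
tcp_rot: [-3.141, 0.0, 1.6]
contact_force: [0.7, 0.1, -0.6]
opening: 0.727
grasp_force: 27.8
```

```bash
python3 - <<'E'
from h import *
f,s=shot("w11");T=s["eef_pos"];print(T,s["contact_force"])
hsv=cv2.cvtColor(f["color"],cv2.COLOR_RGB2HSV)
m=(cv2.inRange(hsv,(0,120,50),(12,255,255))|cv2.inRange(hsv,(172,120,50),(180,255,255)));m[:150]=0;m[:,:180]=0;m[:,380:]=0
c=max(cv2.findContours(m,0,2)[0],key=cv2.contourArea);print(cv2.boundingRect(c),cv2.contourArea(c))
x,y,w,h=cv2.boundingRect(c);z=53+T[2]+4
print("rim low/left/right edge",cast(f,[(x+w/2,y+h),(x,y+h*.55),(x+w,y+h*.55)],z,s))
plan([*T,s["tcp_rot"][2]],[[549.4,88,-6,1.6]])
E
```

```text
[549.58208486  87.512631    11.52722873] [ 0.67155886  0.05544857 -0.61705819]
(202, 226, 145, 140) 14979.0
rim low/left/right edge [[550.38553133  55.43097504  68.52722873]
 [518.04019975  88.63414931  68.52722873]
 [580.76882843  90.43409051  68.52722873]]
[549.4, 88, -6, 1.6] dp [0.012, -0.004, 0.438] rotz -0.002 rows>= 0.4
```

View pics/w11.png

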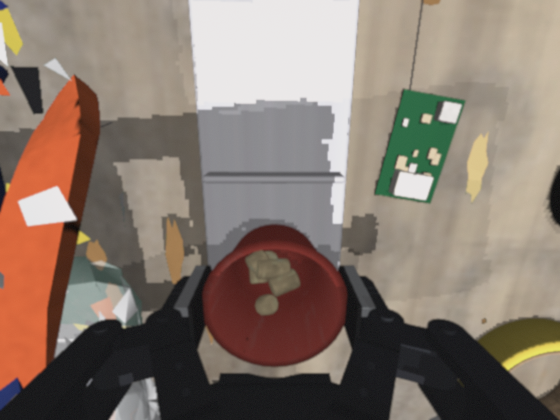

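The cup is held upright over the right-hand end bay, rim at (274,295) and fin at row 177. The rim centre works out to (549.5, 87.5), which is on target.

Emit:
{"op": "play_rows", "data": {
  "dp": [
    [0, 0, 0.2],
    [0, 0, 0.35],
    [0, 0, 0.44],
    [0, 0, 0.44],
    [0, 0, 0.44]
  ],
  "rot": [
    [0, 0, 0],
    [0, 0, 0],
    [0, 0, 0],
    [0, 0, 0],
    [0, 0, 0]
  ]
}}

```text
clock: 11.32
eef_pos: [549.4, 88.2, -6.3]
tcp_rot: [-3.141, 0.0, 1.601]
contact_force: [-0.5, -0.6, -1.0]
opening: 0.731
grasp_force: 27.8
```

Emit:
{"op": "play_rows", "data": {
  "dp": [
    [0, 0, 0.03],
    [0, 0, 0.03]
  ],
  "rot": [
    [0, 0, 0],
    [0, 0, 0]
  ]
}}

```text
clock: 11.48
eef_pos: [549.7, 88.3, -6.9]
tcp_rot: [3.141, 0.0, 1.601]
contact_force: [-2.0, -0.3, 1.9]
opening: 0.731
grasp_force: 28.0
```

Emit:
{"op": "play_rows", "data": {
  "dp": [
    [0, 0, 0],
    [0, 0, 0],
    [0, 0, 0],
    [0, 0, -0.1],
    [0, 0, -0.4]
  ],
  "rot": [
    [0, 0, 0],
    [0, 0, 0],
    [0, 0, 0],
    [0, 0, 0],
    [0, 0, 0]
  ],
  "fingers": 1
}}

```text
clock: 11.9
eef_pos: [548.3, 88.0, 8.0]
tcp_rot: [-3.139, 0.0, 1.601]
contact_force: [-0.3, -0.4, -0.2]
opening: 1.0
grasp_force: 0.0
```

Emit:
{"op": "play_rows", "data": {
  "dp": [
    [0, 0, -0.6],
    [0, 0, -1.25],
    [-0.5, 0, -1.25],
    [-1.4, 0, -1.25],
    [-2.3, 0, -1.25]
  ],
  "rot": [
    [0, 0, 0],
    [0, 0, 0],
    [0, 0, 0],
    [0, 0, -0.1],
    [0, 0, -0.2]
  ]
}}

```text
clock: 12.32
eef_pos: [553.1, -4.0, 60.7]
tcp_rot: [3.139, 0.0, 1.625]
contact_force: [0.4, 1.1, -1.4]
opening: 0.997
grasp_force: 0.0
```

Emit:
{"op": "play_rows", "data": {
  "dp": [
    [-1, 0, 0],
    [-2, 0, 0],
    [-3, 0, 0],
    [-3.9, -0.05, 0],
    [-3.9, -0.05, 0]
  ],
  "rot": [
    [0, 0, -0.1],
    [0, 0, -0.2],
    [0, 0, -0.23],
    [0, 0, -0.23],
    [0, 0, -0.23]
  ]
}}

```text
clock: 12.73
eef_pos: [559.1, -165.5, 60.3]
tcp_rot: [3.139, 0.002, 1.642]
contact_force: [-0.2, 0.1, -0.6]
opening: 1.003
grasp_force: 0.0
```

Emit:
{"op": "play_rows", "data": {
  "dp": [
    [0, 0, 0],
    [0, 0, 0]
  ],
  "rot": [
    [0, 0, 0],
    [0, 0, 0]
  ]
}}

```text
clock: 12.9
eef_pos: [558.2, -159.5, 59.4]
tcp_rot: [3.141, -0.0, 1.645]
contact_force: [-0.5, 0.8, -0.6]
opening: 1.0
grasp_force: 0.0
```

```bash
python3 - <<'E'
from h import *
f,s=shot("w12");T=s["eef_pos"];print(T,s["tcp_rot"],s["contact_force"],s["opening"])
hsv=cv2.cvtColor(f["color"],cv2.COLOR_RGB2HSV)
p=proj(f,[[555,-160.5,56],[553.4,-140.2,56]],s);print(p)
u,v=p[0].astype(int);m=cv2.inRange(f["color"],(0,0,0),(75,60,50))
m[:v-60]=0;m[v+60:]=0;m[:,:u-15]=0;m[:,u+15:]=0
n,l,st,c=cv2.connectedComponentsWithStats(m)
for i in range(1,n):
    if st[i,4]>25: print(st[i],c[i].round(1),cast(f,[c[i]],56,s).round(1))
plan([*T,s["tcp_rot"][2]],[[555,-160.5,-6,1.647]])
E
```

```text
[ 558.18538163 -159.53887415   59.40470502] [ 3.14131974e+00 -2.00094693e-04  1.64471313e+00] [-0.49727007  0.78876958 -0.58506732] 1.0000065481802183
[[269.38395616 249.9221598 ]
 [269.04001491 218.88690985]]
[258 211  18  17 241] [266.6 219.2] [[ 552.  -140.5   56. ]]
[259 242  18  17 244] [267.4 249.8] [[ 553.8 -160.5   56. ]]
[260 271  17  15 202] [268.  278.3] [[ 555.5 -180.4   56. ]]
[555, -160.5, -6, 1.647] dp [-0.018, -0.081, 1.635] rotz -0.022 rows>= 1.6
```

Emit:
{"op": "play_rows", "data": {
  "dp": [
    [-0.02, -0.1, 0.2],
    [-0.02, -0.1, 0.7],
    [-0.02, -0.1, 1.2],
    [-0.02, -0.1, 1.63],
    [-0.02, -0.1, 1.63]
  ],
  "rot": [
    [0, 0, -0.12],
    [0, 0, -0.12],
    [0, 0, -0.12],
    [0, 0, -0.12],
    [0, 0, -0.12]
  ]
}}

```text
clock: 13.37
eef_pos: [551.5, -158.7, -9.7]
tcp_rot: [-3.136, -0.002, 1.661]
contact_force: [-1.3, -0.1, -0.7]
opening: 1.008
grasp_force: 0.0
```

Emit:
{"op": "play_rows", "data": {
  "dp": [
    [0, 0, 0],
    [0, 0, 0],
    [0, 0, 0],
    [0, 0, 0],
    [0, 0, 0]
  ],
  "rot": [
    [0, 0, 0],
    [0, 0, 0],
    [0, 0, 0],
    [0, 0, 0],
    [0, 0, 0]
  ],
  "fingers": 0.4,
  "grip_force": 30
}}

```text
clock: 13.78
eef_pos: [555.2, -160.8, -5.2]
tcp_rot: [3.14, 0.001, 1.658]
contact_force: [-0.5, 2.1, 6.4]
opening: 0.578
grasp_force: 32.5
```

Emit:
{"op": "play_rows", "data": {
  "dp": [
    [0, 0, 0]
  ],
  "rot": [
    [0, 0, 0]
  ]
}}

```text
clock: 13.87
eef_pos: [555.2, -160.8, -5.2]
tcp_rot: [3.14, 0.0, 1.658]
contact_force: [-0.4, 2.9, 6.5]
opening: 0.581
grasp_force: 32.6
```

Emit:
{"op": "play_rows", "data": {
  "dp": [
    [0, 0, -0.2],
    [0, 0, -0.7],
    [0, 0, -1.3],
    [0, 0, -1.9],
    [0.4, 0.03, -1.9]
  ],
  "rot": [
    [0, 0, 0],
    [0, 0, 0],
    [0, 0, 0],
    [0, 0, 0],
    [0, 0, 0]
  ]
}}

```text
clock: 14.28
eef_pos: [557.3, -147.2, 74.6]
tcp_rot: [3.135, 0.003, 1.657]
contact_force: [0.7, -0.8, -0.4]
opening: 0.579
grasp_force: 31.8
```

Emit:
{"op": "play_rows", "data": {
  "dp": [
    [0.8, 0.05, 0],
    [1.7, 0.1, 0],
    [2.6, 0.16, 0],
    [3.5, 0.22, 0],
    [4.4, 0.28, 0]
  ],
  "rot": [
    [0, 0, 0],
    [0, 0, 0],
    [0, 0, 0],
    [0, 0, 0],
    [0, 0, 0]
  ]
}}

```text
clock: 14.7
eef_pos: [549.6, 33.0, 70.3]
tcp_rot: [3.141, 0.0, 1.658]
contact_force: [0.9, -0.3, 0.2]
opening: 0.581
grasp_force: 31.8
```

Emit:
{"op": "play_rows", "data": {
  "dp": [
    [0.9, 0.06, 0],
    [1.8, 0.12, 0],
    [2.7, 0.18, 0],
    [3.4, 0.22, 0],
    [3.65, 0.23, 0]
  ],
  "rot": [
    [0, 0, 0.1],
    [0, 0, 0.2],
    [0, 0, 0.4],
    [0, 0, 0.55],
    [0, 0, 0.55]
  ]
}}

```text
clock: 15.12
eef_pos: [546.3, 181.4, 70.3]
tcp_rot: [3.14, -0.001, 1.602]
contact_force: [-0.4, -1.1, -0.7]
opening: 0.58
grasp_force: 31.8
```

Emit:
{"op": "play_rows", "data": {
  "dp": [
    [0, 0, 0],
    [0, 0, 0.3],
    [0, 0, 0.8],
    [0, 0, 1.3],
    [0, 0, 1.3]
  ],
  "rot": [
    [0, 0, 0],
    [0, 0, 0],
    [0, 0, 0],
    [0, 0, 0],
    [0, 0, 0]
  ]
}}

```text
clock: 15.53
eef_pos: [543.5, 175.3, 13.9]
tcp_rot: [-3.136, 0.002, 1.599]
contact_force: [-0.5, -0.7, -1.6]
opening: 0.579
grasp_force: 31.8
```

Emit:
{"op": "play_rows", "data": {
  "dp": [
    [0, 0, 0],
    [0, 0, 0]
  ],
  "rot": [
    [0, 0, 0],
    [0, 0, 0]
  ]
}}

```text
clock: 15.7
eef_pos: [546.6, 176.9, 17.9]
tcp_rot: [-3.141, 0.0, 1.6]
contact_force: [-0.1, -0.3, -1.6]
opening: 0.581
grasp_force: 31.7
```

```bash
cat >> h.py <<'E'
def holes(f,s,X,half=60):
    u,v=proj(f,[X],s)[0].astype(int);m=cv2.inRange(f["color"],(0,0,0),(75,60,50))
    m[:v-half]=0;m[v+half:]=0;m[:,:u-18]=0;m[:,u+18:]=0
    n,l,st,c=cv2.connectedComponentsWithStats(m)
    for i in range(1,n):
        if st[i,4]>25: print(st[i],cast(f,[c[i]],X[2],s).round(1))
E
python3 - <<'E'
from h import *
f,s=shot("w13");T=s["eef_pos"];print(T,s["tcp_rot"],s["contact_force"],s["opening"])
holes(f,s,[*T[:2],56+T[2]+5.2],90)
plan([*T,s["tcp_rot"][2]],[[546.8,178,-7,1.6]])
E
```

```text
[546.62901135 176.88174179  17.91198516] [-3.14149940e+00  1.79737209e-04  1.59954919e+00] [-0.14982925 -0.28045418 -1.63389636] 0.581062679248707
[261 258  28  26 579] [[545.8 196.9  79.1]]
[261 301  28  25 543] [[546.5 176.9  79.1]]
[261 341  27  22 473] [[546.9 157.   79.1]]
[256 375  36  27 880] [[547.2 135.4  79.1]]
[546.8, 178, -7, 1.6] dp [0.028, 0.005, 0.623] rotz -0.004 rows>= 0.6
```

Aligned. I'll lower and release.

Emit:
{"op": "play_rows", "data": {
  "dp": [
    [0.03, 0, 0.2],
    [0.03, 0, 0.4],
    [0.03, 0, 0.58],
    [0.03, 0, 0.62],
    [0.03, 0, 0.62]
  ],
  "rot": [
    [0, 0, 0],
    [0, 0, 0],
    [0, 0, 0],
    [0, 0, 0],
    [0, 0, 0]
  ]
}}

```text
clock: 16.17
eef_pos: [545.8, 179.0, -7.9]
tcp_rot: [-3.14, 0.0, 1.601]
contact_force: [-0.0, -0.4, -1.8]
opening: 0.582
grasp_force: 31.8
```

Emit:
{"op": "play_rows", "data": {
  "dp": [
    [0, 0, 0.02],
    [0, 0, 0.02]
  ],
  "rot": [
    [0, 0, 0],
    [0, 0, 0]
  ]
}}

```text
clock: 16.33
eef_pos: [546.2, 179.1, -8.1]
tcp_rot: [-3.141, 0.0, 1.601]
contact_force: [0.2, 0.2, -1.8]
opening: 0.585
grasp_force: 31.8
```

Emit:
{"op": "play_rows", "data": {
  "dp": [
    [-0.02, 0, 0.03],
    [-0.02, 0, 0.05],
    [-0.02, 0, 0.05]
  ],
  "rot": [
    [0, 0, 0],
    [0, 0, 0],
    [0, 0, 0]
  ]
}}

```text
clock: 16.58
eef_pos: [546.3, 179.1, -8.3]
tcp_rot: [3.141, -0.001, 1.601]
contact_force: [-8.3, 2.3, 21.3]
opening: 0.583
grasp_force: 34.6
```

Emit:
{"op": "play_rows", "data": {
  "dp": [
    [0, 0, 0],
    [0, 0, 0],
    [0, 0, 0],
    [0, 0, 0],
    [0, 0, -0.1]
  ],
  "rot": [
    [0, 0, 0],
    [0, 0, 0],
    [0, 0, 0],
    [0, 0, 0],
    [0, 0, 0]
  ],
  "fingers": 1
}}

```text
clock: 17.0
eef_pos: [545.7, 178.0, -6.7]
tcp_rot: [-3.14, 0.0, 1.601]
contact_force: [0.1, -0.5, -0.2]
opening: 1.002
grasp_force: 0.0
```

Emit:
{"op": "play_rows", "data": {
  "dp": [
    [0, 0, -0.5],
    [0, 0, -1.3],
    [0, 0, -2.2],
    [-0.7, 0, -2.2],
    [-1.68, 0, -2.2]
  ],
  "rot": [
    [0, 0, 0],
    [0, 0, 0],
    [0, 0, 0],
    [0, 0, 0],
    [0, 0, 0]
  ]
}}

```text
clock: 17.42
eef_pos: [550.6, 112.9, 84.8]
tcp_rot: [3.136, -0.001, 1.604]
contact_force: [1.0, -0.4, -0.4]
opening: 0.999
grasp_force: 0.0
```

Emit:
{"op": "play_rows", "data": {
  "dp": [
    [-1, 0, 0],
    [-2, 0, 0],
    [-3, 0.05, 0],
    [-4, 0.05, 0],
    [-5, 0.05, 0]
  ],
  "rot": [
    [0, 0, 0],
    [0, 0, 0],
    [0, 0, 0],
    [0, 0, 0],
    [0, 0, 0]
  ]
}}

```text
clock: 17.83
eef_pos: [556.2, -90.7, 82.3]
tcp_rot: [3.141, 0.0, 1.601]
contact_force: [1.4, 0.1, -0.1]
opening: 1.001
grasp_force: 0.0
```

Emit:
{"op": "play_rows", "data": {
  "dp": [
    [-1, 0, 0],
    [-2, 0, 0],
    [-3, 0.05, 0],
    [-3.8, 0.1, 0],
    [-4, 0.1, 0]
  ],
  "rot": [
    [0, 0, -0.1],
    [0, 0, -0.2],
    [0, 0, -0.38],
    [0, 0, -0.38],
    [0, 0, -0.38]
  ]
}}

```text
clock: 18.25
eef_pos: [565.6, -253.5, 82.3]
tcp_rot: [3.14, 0.002, 1.638]
contact_force: [-1.1, -0.6, -0.2]
opening: 1.001
grasp_force: 0.0
```

Emit:
{"op": "play_rows", "data": {
  "dp": [
    [0, 0, 0],
    [0, 0, 0],
    [0, 0, 0]
  ],
  "rot": [
    [0, 0, 0],
    [0, 0, 0],
    [0, 0, 0]
  ]
}}

```text
clock: 18.5
eef_pos: [564.7, -247.1, 81.8]
tcp_rot: [-3.141, -0.001, 1.641]
contact_force: [-0.7, -1.0, -0.1]
opening: 1.003
grasp_force: 0.0
```

```bash
cat >> h.py <<'E'
def circ(f,s,m,X,R=32,half=75):
    """circle centre on plane X[2] from mask near X, using the lower (near-tool) half of the outline"""
    u,v=proj(f,[X],s)[0].astype(int);M=np.zeros_like(m);a,b=max(v-half,0),max(u-half,0);M[a:v+half,b:u+half]=m[a:v+half,b:u+half]
    M=cv2.morphologyEx(M,cv2.MORPH_OPEN,np.ones((5,5)))
    c=max(cv2.findContours(M,0,2)[0],key=cv2.contourArea);x,y,w,h=cv2.boundingRect(c)
    print("px",(x,y,w,h),"exp",(u,v),"bottom",cast(f,[(x+w/2,y+h)],X[2],s).round(1),"sides",cast(f,[(x,v),(x+w,v)],X[2],s).round(1).tolist())
    P=cast(f,c[:,0],X[2],s)[:,:2].astype(np.float32);print("circle",cv2.minEnclosingCircle(P),"ell",cv2.fitEllipse(P))
E
python3 - <<'E'
from h import *
f,s=shot("w14");T=s["eef_pos"];print(T,s["tcp_rot"],s["contact_force"],s["opening"])
circ(f,s,cv2.inRange(cv2.cvtColor(f["color"],cv2.COLOR_RGB2HSV),(0,0,0),(180,90,70)),[564.2,-248,80])
plan([*T,s["tcp_rot"][2]],[[564.2,-248,14,1.641]])
E
```

```text
[ 564.68977362 -247.08206662   81.7975034 ] [-3.14083739e+00 -8.15574568e-04  1.64101671e+00] [-0.65627144 -1.04877305 -0.10003806] 1.0029668910255713
px (228, 176, 93, 150) exp (np.int64(273), np.int64(251)) bottom [[ 568.5 -302.6   80. ]] sides [[536.1, -249.8, 80.0], [593.2, -245.8, 80.0]]
circle ((563.7272338867188, -253.7764892578125), 53.79083251953125) ell ((564.35205078125, -250.4391632080078), (55.66130065917969, 122.61929321289062), 3.2661030292510986)
[564.2, -248, 14, 1.641] dp [-0.022, -0.014, 1.695] rotz 0.0 rows>= 1.6
```

Emit:
{"op": "play_rows", "data": {
  "dp": [
    [-0.02, -0.01, 0.3],
    [-0.02, -0.01, 0.8],
    [-0.02, -0.01, 1.2],
    [-0.02, -0.01, 1.4],
    [-0.02, -0.01, 1.4]
  ],
  "rot": [
    [0, 0, 0],
    [0, 0, 0],
    [0, 0, 0],
    [0, 0, 0],
    [0, 0, 0]
  ]
}}

```text
clock: 18.97
eef_pos: [563.2, -247.8, 23.5]
tcp_rot: [-3.138, -0.002, 1.642]
contact_force: [0.0, 0.4, 0.1]
opening: 1.004
grasp_force: 0.0
```

Emit:
{"op": "play_rows", "data": {
  "dp": [
    [0, 0, 0.1],
    [0, 0, 0.2],
    [0, 0, 0.3],
    [0, 0, 0.3]
  ],
  "rot": [
    [0, 0, 0],
    [0, 0, 0],
    [0, 0, 0],
    [0, 0, 0]
  ]
}}

```text
clock: 19.3
eef_pos: [564.6, -249.3, 13.7]
tcp_rot: [-3.141, -0.0, 1.641]
contact_force: [-0.3, 0.6, 0.1]
opening: 1.001
grasp_force: 0.0
```

Emit:
{"op": "play_rows", "data": {
  "dp": [
    [0, 0, 0],
    [0, 0, 0],
    [0, 0, 0],
    [0, 0, 0]
  ],
  "rot": [
    [0, 0, 0],
    [0, 0, 0],
    [0, 0, 0],
    [0, 0, 0]
  ],
  "fingers": 0.5,
  "grip_force": 30
}}

```text
clock: 19.63
eef_pos: [565.0, -249.6, 14.5]
tcp_rot: [3.141, 0.0, 1.64]
contact_force: [-0.9, -0.1, 3.3]
opening: 0.693
grasp_force: 32.4
```

Emit:
{"op": "play_rows", "data": {
  "dp": [
    [0, 0, 0]
  ],
  "rot": [
    [0, 0, 0]
  ]
}}

```text
clock: 19.72
eef_pos: [565.0, -249.6, 14.5]
tcp_rot: [3.141, 0.0, 1.64]
contact_force: [-1.8, -0.6, 4.5]
opening: 0.697
grasp_force: 32.6
```

Emit:
{"op": "play_rows", "data": {
  "dp": [
    [0, 0, -0.2],
    [0, 0, -0.7],
    [0, 0, -1.3],
    [0, 0, -1.9],
    [0.5, 0.02, -2]
  ],
  "rot": [
    [0, 0, 0],
    [0, 0, 0],
    [0, 0, 0],
    [0, 0, 0],
    [0, 0, 0]
  ]
}}

```text
clock: 20.13
eef_pos: [566.9, -232.6, 98.5]
tcp_rot: [3.136, 0.004, 1.639]
contact_force: [1.5, -0.8, -0.6]
opening: 0.695
grasp_force: 32.9
```

Emit:
{"op": "play_rows", "data": {
  "dp": [
    [0.9, 0.03, 0],
    [1.9, 0.06, 0],
    [2.9, 0.09, 0],
    [3.9, 0.12, 0],
    [4.9, 0.15, 0]
  ],
  "rot": [
    [0, 0, 0],
    [0, 0, 0],
    [0, 0, 0],
    [0, 0, 0],
    [0, 0, 0]
  ]
}}

```text
clock: 20.55
eef_pos: [556.0, -31.8, 94.4]
tcp_rot: [3.141, -0.0, 1.64]
contact_force: [1.0, -0.5, -1.5]
opening: 0.691
grasp_force: 32.9
```

Emit:
{"op": "play_rows", "data": {
  "dp": [
    [1, 0.03, 0],
    [2, 0.06, 0],
    [3, 0.09, 0],
    [4, 0.12, 0],
    [4.9, 0.14, 0]
  ],
  "rot": [
    [0, 0, 0],
    [0, 0, 0],
    [0, 0, 0],
    [0, 0, 0],
    [0, 0, 0]
  ]
}}

```text
clock: 20.97
eef_pos: [548.0, 164.8, 94.4]
tcp_rot: [3.141, -0.0, 1.641]
contact_force: [0.2, -0.3, -1.6]
opening: 0.694
grasp_force: 32.9
```

Emit:
{"op": "play_rows", "data": {
  "dp": [
    [0.9, 0.03, 0],
    [1.7, 0.05, 0],
    [2.3, 0.06, 0],
    [2.64, 0.07, 0],
    [2.64, 0.07, 0]
  ],
  "rot": [
    [0, 0, 0.1],
    [0, 0, 0.2],
    [0, 0, 0.38],
    [0, 0, 0.38],
    [0, 0, 0.38]
  ]
}}

```text
clock: 21.38
eef_pos: [543.7, 270.5, 94.2]
tcp_rot: [3.141, -0.001, 1.604]
contact_force: [0.2, -0.8, -1.0]
opening: 0.691
grasp_force: 32.9
```

Emit:
{"op": "play_rows", "data": {
  "dp": [
    [0, 0, 0],
    [0, 0, 0.3],
    [0, 0, 0.8],
    [0, 0, 1.4],
    [0, 0, 1.4]
  ],
  "rot": [
    [0, 0, 0],
    [0, 0, 0],
    [0, 0, 0],
    [0, 0, 0],
    [0, 0, 0]
  ]
}}

```text
clock: 21.8
eef_pos: [541.0, 264.9, 33.5]
tcp_rot: [-3.135, 0.003, 1.599]
contact_force: [-0.5, -0.2, -1.4]
opening: 0.696
grasp_force: 33.2
```

Emit:
{"op": "play_rows", "data": {
  "dp": [
    [0, 0, 0],
    [0, 0, 0]
  ],
  "rot": [
    [0, 0, 0],
    [0, 0, 0]
  ]
}}

```text
clock: 21.97
eef_pos: [544.3, 267.2, 38.4]
tcp_rot: [-3.142, 0.0, 1.6]
contact_force: [0.8, -0.1, -1.8]
opening: 0.695
grasp_force: 33.2
```

```bash
python3 - <<'E'
from h import *
f,s=shot("w15");T=s["eef_pos"];print(T,s["tcp_rot"],s["contact_force"],s["opening"])
circ(f,s,cv2.inRange(cv2.cvtColor(f["color"],cv2.COLOR_RGB2HSV),(0,0,0),(180,110,75)),[*T[:2],80+T[2]-14.5])
g=f["color"][:,268:282].mean((1,2)).round();print(g[100:360:3].astype(int).tolist())
plan([*T,s["tcp_rot"][2]],[[544.2,268,11.5,1.6]])
E
```

```text
[544.27641437 267.21191279  38.39583739] [-3.14158427e+00  1.21620030e-04  1.59969410e+00] [ 0.77928742 -0.09012319 -1.82421883] 0.6946143973589632
px (199, 244, 150, 130) exp (np.int64(274), np.int64(319)) bottom [[544.7 239.  103.9]] sides [[513.3, 266.5, 103.9], [574.6, 268.3, 103.9]]
circle ((542.8319702148438, 271.7506103515625), 33.844337463378906) ell ((543.8234252929688, 270.93524169921875), (61.26469802856445, 61.95307159423828), 103.65196990966797)
[168, 167, 168, 168, 167, 168, 168, 168, 168, 167, 167, 167, 167, 167, 167, 167, 167, 167, 166, 158, 150, 131, 95, 146, 121, 147, 147, 147, 147, 147, 147, 147, 147, 147, 135, 117, 106, 108, 104, 104, 108, 113, 118, 122, 126, 130, 134, 77, 26, 28, 32, 33, 35, 38, 39, 38, 39, 39, 39, 37, 35, 34, 34, 34, 34, 34, 35, 35, 35, 35, 35, 35, 35, 81, 75, 33, 34, 34, 32, 32, 33, 32, 31, 31, 30, 30, 29]
[544.2, 268, 11.5, 1.6] dp [0.02, -0.001, 0.672] rotz -0.003 rows>= 0.6
```

Emit:
{"op": "play_rows", "data": {
  "dp": [
    [0.03, 0, 0.2],
    [0.03, 0, 0.45],
    [0.03, 0, 0.63],
    [0.03, 0, 0.67],
    [0.03, 0, 0.67]
  ],
  "rot": [
    [0, 0, 0],
    [0, 0, 0],
    [0, 0, 0],
    [0, 0, 0],
    [0, 0, 0]
  ]
}}

```text
clock: 22.43
eef_pos: [543.7, 269.2, 11.1]
tcp_rot: [-3.141, 0.0, 1.601]
contact_force: [-2.3, -0.8, 5.9]
opening: 0.692
grasp_force: 34.1
```

Emit:
{"op": "play_rows", "data": {
  "dp": [
    [0, 0, 0.02],
    [0, 0, 0.02]
  ],
  "rot": [
    [0, 0, 0],
    [0, 0, 0]
  ]
}}

```text
clock: 22.6
eef_pos: [543.8, 269.2, 11.1]
tcp_rot: [-3.141, 0.0, 1.601]
contact_force: [-3.9, -2.4, 13.3]
opening: 0.694
grasp_force: 35.2
```

Emit:
{"op": "play_rows", "data": {
  "dp": [
    [0, 0, -0.02],
    [0, 0, -0.02],
    [0, 0, -0.02],
    [0, 0, -0.02],
    [0, 0, -0.1]
  ],
  "rot": [
    [0, 0, 0],
    [0, 0, 0],
    [0, 0, 0],
    [0, 0, 0],
    [0, 0, 0]
  ],
  "fingers": 1
}}

```text
clock: 23.02
eef_pos: [543.3, 269.0, 13.7]
tcp_rot: [-3.14, 0.001, 1.601]
contact_force: [-0.9, 0.1, 0.3]
opening: 1.001
grasp_force: 0.0
```

Emit:
{"op": "play_rows", "data": {
  "dp": [
    [0, 0, -0.5],
    [0, 0, -1.2],
    [0, 0, -1.75],
    [-0.6, 0, -1.75],
    [-1.6, 0, -1.75]
  ],
  "rot": [
    [0, 0, 0],
    [0, 0, 0],
    [0, 0, 0],
    [0, 0, 0],
    [0, 0, 0]
  ]
}}

```text
clock: 23.43
eef_pos: [547.5, 207.8, 86.5]
tcp_rot: [3.137, -0.002, 1.604]
contact_force: [0.4, -0.8, 0.4]
opening: 1.001
grasp_force: 0.0
```

Emit:
{"op": "play_rows", "data": {
  "dp": [
    [-1, 0, 0],
    [-2, 0, 0],
    [-3, 0.05, 0],
    [-4, 0.05, 0],
    [-5, 0.05, 0]
  ],
  "rot": [
    [0, 0, 0],
    [0, 0, 0],
    [0, 0, 0],
    [0, 0, 0],
    [0, 0, 0]
  ]
}}

```text
clock: 23.85
eef_pos: [553.6, 3.6, 84.6]
tcp_rot: [3.141, 0.0, 1.601]
contact_force: [1.5, -0.3, -0.1]
opening: 1.001
grasp_force: 0.0
```

Emit:
{"op": "play_rows", "data": {
  "dp": [
    [-1, 0, 0],
    [-2, 0, 0],
    [-3, 0.05, 0],
    [-4, 0.05, 0],
    [-5, 0.05, 0]
  ],
  "rot": [
    [0, 0, 0],
    [0, 0, 0],
    [0, 0, 0],
    [0, 0, 0],
    [0, 0, 0]
  ]
}}

```text
clock: 24.27
eef_pos: [561.5, -196.5, 84.6]
tcp_rot: [3.141, 0.0, 1.601]
contact_force: [1.2, 0.1, 1.3]
opening: 1.0
grasp_force: 0.0
```

Emit:
{"op": "play_rows", "data": {
  "dp": [
    [-1, 0, 0],
    [-2, 0, 0],
    [-2.9, 0.05, 0],
    [-3.5, 0.1, 0],
    [-3.6, 0.1, 0]
  ],
  "rot": [
    [0, 0, -0.1],
    [0, 0, -0.2],
    [0, 0, -0.38],
    [0, 0, -0.38],
    [0, 0, -0.38]
  ]
}}

```text
clock: 24.68
eef_pos: [570.3, -342.9, 84.6]
tcp_rot: [3.14, 0.002, 1.638]
contact_force: [0.7, 1.8, 0.0]
opening: 1.002
grasp_force: 0.0
```

Emit:
{"op": "play_rows", "data": {
  "dp": [
    [0, 0, 0],
    [0, 0, 0],
    [0, 0, 0]
  ],
  "rot": [
    [0, 0, 0],
    [0, 0, 0],
    [0, 0, 0]
  ]
}}

```text
clock: 24.93
eef_pos: [569.7, -336.8, 84.2]
tcp_rot: [-3.141, -0.001, 1.641]
contact_force: [-0.4, 0.2, 0.2]
opening: 1.001
grasp_force: 0.0
```

```bash
python3 - <<'E'
from h import *
f,s=shot("w16");T=s["eef_pos"];print(T,s["tcp_rot"],s["contact_force"],s["opening"])
circ(f,s,cv2.inRange(cv2.cvtColor(f["color"],cv2.COLOR_RGB2HSV),(0,150,150),(16,255,255)),[570,-338,71])
plan([*T,s["tcp_rot"][2]],[[570,-338,7,1.641]])
E
```

```text
[ 569.70837368 -336.84057303   84.20806298] [-3.14092448e+00 -8.16673758e-04  1.64118038e+00] [-0.4116079   0.16804344  0.18611005] 1.000845290230763
px (237, 206, 78, 43) exp (np.int64(274), np.int64(244)) bottom [[ 570.9 -341.3   71. ]] sides [[545.4, -339.6, 71.0], [596.0, -336.0, 71.0]]
circle ((570.11669921875, -331.57086181640625), 25.41533851623535) ell ((571.9158935546875, -325.46435546875), (24.6345272064209, 50.01760482788086), 81.30352783203125)
[570, -338, 7, 1.641] dp [-0.029, 0.005, 1.93] rotz 0.002 rows>= 1.9
```

```bash
python3 - <<'E'
from h import *
f,s=pickle.load(open("w16.pkl","rb"))
h=cv2.cvtColor(f["color"],cv2.COLOR_RGB2HSV)
for v in (100,120,60): circ(f,s,cv2.inRange(h,(0,130,v),(16,255,255)),[570,-338,71])
print(h[190:310:4,276].tolist())
print([proj(f,[[570,y,71]],s)[0,1].round(0) for y in (-367,-338,-309)])
E
```

```text
px (231, 184, 86, 100) exp (np.int64(274), np.int64(244)) bottom [[ 571.4 -367.4   71. ]] sides [[541.5, -339.8, 71.0], [597.3, -335.9, 71.0]]
circle ((569.3123168945312, -332.365966796875), 34.32624435424805) ell ((568.9998168945312, -333.7103271484375), (54.149871826171875, 69.27472686767578), 3.6888012886047363)
px (231, 185, 86, 99) exp (np.int64(274), np.int64(244)) bottom [[ 571.4 -367.4   71. ]] sides [[541.5, -339.8, 71.0], [597.3, -335.9, 71.0]]
circle ((569.0247192382812, -332.6250305175781), 34.1048583984375) ell ((568.5322265625, -335.05853271484375), (52.01102828979492, 65.79502868652344), 179.80462646484375)
px (231, 184, 86, 100) exp (np.int64(274), np.int64(244)) bottom [[ 571.4 -367.4   71. ]] sides [[541.5, -339.8, 71.0], [597.3, -335.9, 71.0]]
circle ((569.3082885742188, -332.3009033203125), 34.39139938354492) ell ((568.90869140625, -333.5693664550781), (54.42516326904297, 69.42931365966797), 4.210015296936035)
[[7, 178, 166], [8, 173, 106], [7, 172, 120], [7, 171, 115], [8, 180, 152], [7, 180, 164], [7, 179, 170], [7, 178, 175], [7, 179, 175], [7, 180, 186], [7, 181, 183], [7, 180, 193], [7, 179, 171], [8, 171, 122], [8, 173, 136], [8, 177, 141], [7, 178, 152], [7, 180, 173], [7, 177, 164], [8, 176, 151], [8, 177, 147], [7, 176, 138], [8, 175, 127], [7, 171, 122], [14, 40, 172], [16, 35, 183], [18, 35, 182], [17, 37, 185], [16, 40, 197], [18, 35, 217]]
[np.float64(283.0), np.float64(244.0), np.float64(201.0)]
```

Emit:
{"op": "play_rows", "data": {
  "dp": [
    [-0.03, 0, 0.3],
    [-0.03, 0, 0.9],
    [-0.03, 0, 1.4],
    [-0.03, 0, 1.7],
    [-0.03, 0, 1.7]
  ],
  "rot": [
    [0, 0, 0],
    [0, 0, 0],
    [0, 0, 0],
    [0, 0, 0],
    [0, 0, 0]
  ]
}}

```text
clock: 25.4
eef_pos: [568.1, -337.5, 13.0]
tcp_rot: [-3.137, -0.003, 1.641]
contact_force: [-0.8, 0.9, -0.6]
opening: 1.002
grasp_force: 0.0
```

Emit:
{"op": "play_rows", "data": {
  "dp": [
    [0, 0, 0.1],
    [0, 0, 0.2],
    [0, 0, 0.24],
    [0, 0, 0.24]
  ],
  "rot": [
    [0, 0, 0],
    [0, 0, 0],
    [0, 0, 0],
    [0, 0, 0]
  ]
}}

```text
clock: 25.73
eef_pos: [570.4, -339.6, 7.1]
tcp_rot: [3.141, 0.0, 1.64]
contact_force: [0.0, -0.3, 0.3]
opening: 0.998
grasp_force: 0.0
```

Emit:
{"op": "play_rows", "data": {
  "dp": [
    [0, 0, 0],
    [0, 0, 0],
    [0, 0, 0],
    [0, 0, 0]
  ],
  "rot": [
    [0, 0, 0],
    [0, 0, 0],
    [0, 0, 0],
    [0, 0, 0]
  ],
  "fingers": 0.5,
  "grip_force": 30
}}

```text
clock: 26.07
eef_pos: [570.4, -339.8, 7.6]
tcp_rot: [3.141, 0.001, 1.64]
contact_force: [-0.6, -0.5, 4.8]
opening: 0.655
grasp_force: 32.2
```

Emit:
{"op": "play_rows", "data": {
  "dp": [
    [0, 0, 0]
  ],
  "rot": [
    [0, 0, 0]
  ]
}}

```text
clock: 26.15
eef_pos: [570.4, -339.7, 7.6]
tcp_rot: [3.141, 0.001, 1.64]
contact_force: [-1.3, 0.8, 6.2]
opening: 0.654
grasp_force: 32.3
```

Emit:
{"op": "play_rows", "data": {
  "dp": [
    [0, 0, -0.2],
    [0, 0, -0.7],
    [0, 0, -1.4],
    [0, 0, -2.1],
    [0.4, 0.01, -2.4]
  ],
  "rot": [
    [0, 0, 0],
    [0, 0, 0],
    [0, 0, 0],
    [0, 0, 0],
    [0, 0, 0]
  ]
}}

```text
clock: 26.57
eef_pos: [571.2, -326.4, 106.9]
tcp_rot: [3.137, 0.004, 1.639]
contact_force: [0.9, -0.1, -0.8]
opening: 0.65
grasp_force: 32.3
```

Emit:
{"op": "play_rows", "data": {
  "dp": [
    [0.9, 0.03, 0],
    [1.9, 0.06, 0],
    [2.9, 0.09, 0],
    [3.9, 0.12, 0],
    [4.9, 0.14, 0]
  ],
  "rot": [
    [0, 0, 0],
    [0, 0, 0],
    [0, 0, 0],
    [0, 0, 0],
    [0, 0, 0]
  ]
}}

```text
clock: 26.98
eef_pos: [560.9, -125.9, 103.2]
tcp_rot: [3.141, 0.0, 1.64]
contact_force: [1.8, 0.6, -0.8]
opening: 0.656
grasp_force: 32.2
```

Emit:
{"op": "play_rows", "data": {
  "dp": [
    [1, 0.03, 0],
    [2, 0.06, 0],
    [3, 0.09, 0],
    [4, 0.12, 0],
    [5, 0.14, 0]
  ],
  "rot": [
    [0, 0, 0],
    [0, 0, 0],
    [0, 0, 0],
    [0, 0, 0],
    [0, 0, 0]
  ]
}}

```text
clock: 27.4
eef_pos: [552.6, 74.2, 103.3]
tcp_rot: [3.141, -0.0, 1.64]
contact_force: [0.4, -0.2, -1.3]
opening: 0.654
grasp_force: 32.2
```

Emit:
{"op": "play_rows", "data": {
  "dp": [
    [1, 0.03, 0],
    [2, 0.06, 0],
    [3, 0.09, 0],
    [3.9, 0.12, 0],
    [4.7, 0.13, 0]
  ],
  "rot": [
    [0, 0, 0],
    [0, 0, 0],
    [0, 0, 0],
    [0, 0, 0],
    [0, 0, 0]
  ]
}}

```text
clock: 27.82
eef_pos: [544.7, 262.8, 103.2]
tcp_rot: [3.141, -0.0, 1.641]
contact_force: [0.4, -0.1, -0.5]
opening: 0.647
grasp_force: 32.2
```

Emit:
{"op": "play_rows", "data": {
  "dp": [
    [0.8, 0.02, 0],
    [1.5, 0.04, 0],
    [2.1, 0.06, 0],
    [2.4, 0.07, 0],
    [2.4, 0.07, 0]
  ],
  "rot": [
    [0, 0, 0.1],
    [0, 0, 0.2],
    [0, 0, 0.38],
    [0, 0, 0.38],
    [0, 0, 0.38]
  ]
}}

```text
clock: 28.23
eef_pos: [541.0, 358.6, 103.0]
tcp_rot: [3.141, -0.001, 1.603]
contact_force: [-0.0, -0.7, -1.0]
opening: 0.65
grasp_force: 32.2
```

Emit:
{"op": "play_rows", "data": {
  "dp": [
    [0, 0, 0],
    [0, 0, 0.4],
    [0, 0, 1.0],
    [0, 0, 1.7],
    [0, 0, 1.7]
  ],
  "rot": [
    [0, 0, 0],
    [0, 0, 0],
    [0, 0, 0],
    [0, 0, 0],
    [0, 0, 0]
  ]
}}

```text
clock: 28.65
eef_pos: [538.2, 352.4, 30.2]
tcp_rot: [-3.135, 0.005, 1.6]
contact_force: [-0.7, -0.6, -1.3]
opening: 0.653
grasp_force: 32.6
```

Emit:
{"op": "play_rows", "data": {
  "dp": [
    [0, 0, 0],
    [0, 0, 0]
  ],
  "rot": [
    [0, 0, 0],
    [0, 0, 0]
  ]
}}

```text
clock: 28.82
eef_pos: [541.9, 355.6, 36.0]
tcp_rot: [3.141, -0.0, 1.6]
contact_force: [1.1, -0.0, -0.6]
opening: 0.652
grasp_force: 32.6
```

```bash
python3 - <<'E'
from h import *
f,s=shot("w17");T=s["eef_pos"];print(T,s["tcp_rot"],s["contact_force"],s["opening"])
circ(f,s,cv2.inRange(cv2.cvtColor(f["color"],cv2.COLOR_RGB2HSV),(0,130,80),(16,255,255)),[*T[:2],71+T[2]-7.6],half=100)
plan([*T,s["tcp_rot"][2]],[[541.6,357,4.6,1.6]])
E
```

```text
[541.9026512  355.62788385  35.96979837] [ 3.14100635e+00 -2.42725229e-04  1.59991248e+00] [ 1.10334493 -0.00230629 -0.63994172] 0.6515482371655436
px (207, 216, 135, 154) exp (np.int64(274), np.int64(316)) bottom [[542.5 327.5  99.4]] sides [[513.7, 354.9, 99.4], [569.7, 356.5, 99.4]]
circle ((540.8997802734375, 364.1264343261719), 36.44863510131836) ell ((541.0738525390625, 362.1349182128906), (52.95897674560547, 73.15955352783203), 1.5422908067703247)
[541.6, 357, 4.6, 1.6] dp [0.035, -0.007, 0.784] rotz -0.001 rows>= 0.8
```

Emit:
{"op": "play_rows", "data": {
  "dp": [
    [0.03, 0, 0.25],
    [0.03, 0, 0.5],
    [0.03, 0, 0.72],
    [0.03, 0, 0.78],
    [0.03, 0, 0.78]
  ],
  "rot": [
    [0, 0, 0],
    [0, 0, 0],
    [0, 0, 0],
    [0, 0, 0],
    [0, 0, 0]
  ]
}}

```text
clock: 29.28
eef_pos: [541.0, 357.4, 4.0]
tcp_rot: [-3.141, 0.0, 1.601]
contact_force: [-2.6, -2.4, 12.6]
opening: 0.651
grasp_force: 34.4
```

Emit:
{"op": "play_rows", "data": {
  "dp": [
    [0, 0, 0.02],
    [0, 0, 0.02]
  ],
  "rot": [
    [0, 0, 0],
    [0, 0, 0]
  ]
}}

```text
clock: 29.45
eef_pos: [541.1, 357.4, 4.0]
tcp_rot: [-3.141, 0.0, 1.601]
contact_force: [-4.3, -3.5, 19.3]
opening: 0.658
grasp_force: 35.1
```

Seated. I'll release, rise and view the whole rack from above.

Emit:
{"op": "play_rows", "data": {
  "dp": [
    [0, 0, -0.02],
    [0, 0, -0.02],
    [0, 0, -0.02],
    [0, 0, -0.02],
    [0, 0, -0.1]
  ],
  "rot": [
    [0, 0, 0],
    [0, 0, 0],
    [0, 0, 0],
    [0, 0, 0],
    [0, 0, 0]
  ],
  "fingers": 1
}}

```text
clock: 29.87
eef_pos: [540.5, 357.1, 5.8]
tcp_rot: [-3.14, 0.001, 1.601]
contact_force: [-0.9, 0.9, 0.5]
opening: 1.005
grasp_force: 0.0
```

Emit:
{"op": "play_rows", "data": {
  "dp": [
    [0, 0, -0.6],
    [0, 0, -1.5],
    [0, 0, -2.5],
    [0, 0, -3.5],
    [0, 0, -4.5]
  ],
  "rot": [
    [0, 0, 0],
    [0, 0, 0],
    [0, 0, 0],
    [0, 0, 0],
    [0, 0, 0]
  ]
}}

```text
clock: 30.28
eef_pos: [540.8, 357.2, 188.5]
tcp_rot: [-3.141, 0.0, 1.601]
contact_force: [1.2, 0.7, 0.2]
opening: 0.996
grasp_force: 0.0
```

Emit:
{"op": "play_rows", "data": {
  "dp": [
    [-0.6, 0, -0.8],
    [-1.3, 0, -1.5],
    [-2, 0, -2],
    [-2.7, 0, -2],
    [-3, 0, -2]
  ],
  "rot": [
    [0, 0, 0],
    [0, 0, 0],
    [0, 0, 0],
    [0, 0, 0],
    [0, 0, 0]
  ]
}}

```text
clock: 30.7
eef_pos: [545.3, 235.0, 268.7]
tcp_rot: [3.139, -0.0, 1.6]
contact_force: [0.0, 0.4, -0.7]
opening: 0.998
grasp_force: 0.0
```

Emit:
{"op": "play_rows", "data": {
  "dp": [
    [0, 0, 0],
    [0, 0, 0],
    [0, 0, 0]
  ],
  "rot": [
    [0, 0, 0],
    [0, 0, 0],
    [0, 0, 0]
  ]
}}

```text
clock: 30.95
eef_pos: [544.4, 238.2, 266.0]
tcp_rot: [-3.14, -0.0, 1.601]
contact_force: [0.1, -0.7, -0.5]
opening: 1.004
grasp_force: 0.0
```

```bash
python3 - <<'E'
from h import *
from rig import optics
f,s=shot("w18");T=s["eef_pos"];print(T,s["contact_force"])
h=cv2.cvtColor(f["color"],cv2.COLOR_RGB2HSV)
red=cv2.inRange(h,(0,110,50),(16,255,255))|cv2.inRange(h,(172,110,50),(180,255,255))
for X,m in(([549.4,88,50],red),([541.6,358,68],red),([544,268,77],cv2.inRange(h,(0,0,0),(180,110,75)))): circ(f,s,m,X,half=45)
holes(f,s,[546.8,178,53],50)
gs=optics.grab_frame("side")["color"][90:320,200:420];a=cv2.resize(gs,None,fx=1.8,fy=1.8)
cv2.imwrite("pics/final.png",np.hstack([a,f["color"][:414,150:500]])[:,:,::-1])
E
```

```text
[544.41830053 238.21053809 265.99208655] [ 0.05496998 -0.7399103  -0.46395885]
px (254, 257, 43, 45) exp (np.int64(275), np.int64(283)) bottom [[551.  57.  50.]] sides [[519.6, 87.3, 50.0], [580.6, 89.1, 50.0]]
circle ((549.232177734375, 93.1715316772461), 35.76407241821289) ell ((549.391357421875, 91.04334259033203), (58.04532241821289, 70.58450317382812), 0.9630072712898254)
px (250, 47, 50, 56) exp (np.int64(275), np.int64(73)) bottom [[542.1 328.1  68. ]] sides [[513.9, 358.0, 68.0], [568.4, 359.6, 68.0]]
circle ((540.6985473632812, 356.68280029296875), 28.052791595458984) ell ((540.59765625, 356.971435546875), (53.998321533203125, 55.33038330078125), 179.93722534179688)
px (250, 131, 50, 51) exp (np.int64(275), np.int64(158)) bottom [[544.8 239.9  77. ]] sides [[515.0, 267.2, 77.0], [572.8, 268.9, 77.0]]
circle ((543.9013061523438, 269.14068603515625), 29.288944244384766) ell ((543.5250244140625, 269.1392517089844), (55.72008514404297, 57.13664245605469), 178.67269897460938)
[259 174  33   8 179] [[544.5 241.5  53. ]]
[271 206   7   6  34] [[545.3 199.7  53. ]]
[272 221   6   6  28] [[546.2 179.1  53. ]]
```

View pics/final.png

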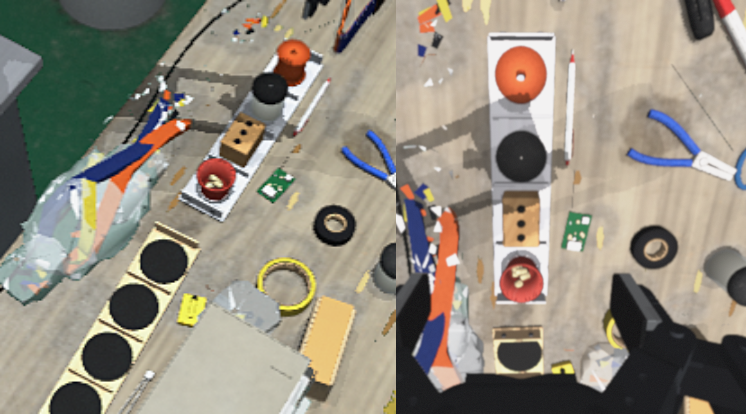

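The left and right views agree. From left to right, spool (521,73), jar (521,157), block (520,218) and cup (521,278) all stand upright, each within about 2 mm of the middle of its bay. The old rack holds only its pads.

```bash
python3 -c "
from rig import r
print(r.sign_off())"
```

```text
the job is handed in; nothing more can be done
None
```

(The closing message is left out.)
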